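# Tighten a hold-down nut with short spanner swings

## Robot

A 7-joint arm with a two-finger parallel gripper is mounted at the origin on a cart in front of the work surface, level with it; the furniture and walls round the work are solid. World frame = base frame: x ahead of the robot, y to its left, z up, the work surface at z = 0. Lengths are in mm, angles in rad, forces in N, time in s.
With the tool pointing down it reaches from about 400 to 875 mm from the base axis. Payload 4.4 kg.
Tool frame: the origin (TCP) lies midway between the tips of the shut fingers; the grasp point (between the pads) lies 19 mm behind it; z points along the fingers, y is the line along which they close (so a half turn about z gives the same grasp; the last joint's range is limited). The gripper opens to 85 mm and grips with 20 to 120 N. Pads are 22 mm wide; open, the fingers measure 114 mm over their backs; the gripper's body (76 mm by 85 mm) begins 54 mm behind the grasp point. The pads swing forward as they close: fully open they stand 13 mm farther back than shut.
Start: joints at [-1.171, 0.628, 0.038, 1.517, -0.027, 0.996, -0.02], TCP at [291.919, 580.776, 231.313] pointing down, gripper open.
Joint ranges: [-3.06, 3.06], [-0.37, 2.12], [-1.25, 1.32], [0.18, 2.47], [-1.1, 4.24], [0.23, 1.98], [-2.94, 2.94]. Speed limits (rad/s): [2.57, 2.57, 3.14, 3.14, 3.14, 3.14, 3.14].

## Interface

Orientations are given as [roll, pitch, yaw] about the fixed x, y, z axes, in that order (R = Rz(yaw) Ry(pitch) Rx(roll)).
In Python, from cell import ctrl, get_image, get_calibration gives the robot as it stands.
- The arm moves only by the shell command python3 -m creep 'ROWS'. ROWS is JSON, a list of rows, each an object of numbers: "dx", "dy", "dz": the shift along the world's x, y, z normalised to -1 to 1, where 1 is 0.4 m; "rx", "ry", "rz": the turn, a rotation vector about the world's x, y, z normalised to -1 to 1, where 1 is 2 pi rad; "grip": the closure, from -1 (fully open) to 1 (shut). A call has exactly 5 rows; each row is the pose to reach, as a shift and turn from the pose commanded when the call began, turning the shorter way round; what a row does not reach only later rows make up. A row lasts 1/8 s, in which the tool goes at most 62.5 mm and 10.7 degrees, less where a joint would pass 70% of its speed; a pose out of reach is approached as far as the arm can. A call with a number of a shift or a turn outside -1 to 1 is refused whole. A call with a gripper value outside its range is refused whole. The fingers move at their own pace and stop on an object; the grip force is fixed at half the most. Time passes only in rows, so rows that repeat a pose let the fingers close, or fill a call up. It gives the time, the measured TCP pose, the force, the opening and the grip force at its end, in the units of the state.
- ctrl.read_state(): the state, without advancing time (a new reading comes with each control period).
- get_image(name): name is "scene" or "side" or "wrist"; returns the picture (384x512x3 uint8, red, green, blue); there is no depth.
- get_calibration(name): a dict with "mtx" (3x3 intrinsics, pixels), "world_from_camera" (4x4, takes a point from camera to world coordinates). Camera axes: x right, y down, z forward; pixel columns grow to the right and rows downward; lengths in mm; the calibration is good to about 2 mm. A picture is of the moment at which its call begins: read the wrist's pose just before it. get_calibration takes no time and is no camera call; for the wrist camera it gives the pose at the moment of the call.
- ctrl.finish_job(): hands the job in; it is judged then, once.
The state is a dict: "clock": time; "qpos": joint angles; "qd": joint speeds; "tau": joint torques, N m; "eef_pos": TCP position; "tool_rot": TCP orientation; "force": force on the tool from outside, world axes, zero at the start; "torque": the same for the moment, N m; "width": finger opening in mm; "gripper_force": force on a finger pad.
Only numpy, scipy, OpenCV 4.12 (cv2) and the standard library are available. Lean on these libraries where they do the work, as an engineer would, in place of code of your own. Each camera call takes 0.05 s, during which the arm holds its last target. There are 200 camera calls.

## Task

Take the ring spanner, set it right down over the hexagon nut inside the blue bracket and tighten the nut clockwise in short swings, lifting the spanner off and re-seating it whenever the bracket's side walls stop the handle. Finish when the nut is home and the torque pointer stands in the green band for a moment under the spanner, never in the red; then lay the spanner flat back on the open bench, leaving the nut tight and the tin, the battery and the sanding block where they are.

Things in the scene. Friction and masses are not known exactly. Their poses are not given: they have to be found in the camera images.
- spanner: Loose steel ring spanner, 214 mm, 0.25 kg. Origin: centre of the ring's underside; z up, handle along own -x. Hexagon hole right through, 32 mm across flats, two flats square to own x; ring 20 mm tall, 48 mm across outside. Shank 14 mm wide, x -24 to -85 mm. Red grip x -85 to -190 mm, 22 mm wide, z 0 to 24 mm: grasp it across from above. Lies flat on ring and grip.
- hex_nut: Steel nut, 30 mm across flats, two flats square to own x: the spanner fits at the nut's yaw plus any multiple of 60 degrees, with 7 degrees play either way. Origin on its axis at bench height, z up. Hexagon from z 42 to 55 mm, then tapered to 23 mm at z 60. Turns with 0.25 N m friction, tightens clockwise from above and stays where left; 1.75 to 2.3 rad remain to a firm stop (home).
- nut_seat (a point): Point on the nut's axis on top of its 44 mm flange, 42 mm above the bench: the spanner's origin comes here when seated. Does not turn. The thread end on the axis tops out 22 mm above this point.
- stud (a joint): Torque pointer: twist (rad) of the sprung stud under the nut, 6 N m/rad, clockwise positive. Black pointer over a white dial, on the closed side of the bracket; green band 0.15 to 0.30 rad (0.9 to 1.8 N m), red beyond. About 0.04 while the nut runs; rises into the green only with the nut home, and springs back to 0 when unloaded.
- bracket: Fixed blue steel channel on a pale board 200 x 160 x 20 mm. Origin under the nut's axis at bench height, z up. Open to own -x, where the handle points out. Side walls' inner faces at y = -52 and 52 mm, x -31 to 69 mm, tops 95 mm above the bench; they stop the spanner 50 degrees either side of own -x. At home the nut's x is within 0.3 rad of the bracket's x, either way round.
- finish_tin: Loose paint tin, 78 mm across, 77 mm tall, to the left of the bracket; origin under its centre. Leave alone.
- battery_pack: Loose dark battery pack with a blue stripe, 73 x 86 x 58 mm; origin under its centre. Leave alone.
- sanding_block: Loose cork sanding block, 113 x 127 x 34 mm, to the right of the spanner; origin under its centre. Leave alone.

How it is judged (in metres and radians):
On the way, in this order (a step that is already met when the one before it is completed fails the run):
1. the spanner's ring is seated right down over the nut (distance between spanner and nut_seat below 0.006 m), for 0.2 s.
2. with the spanner seated, the torque pointer stands in the green band (distance between spanner and nut_seat below 0.012 m and value of joint stud between 0.15 and 0.3 rad), for 0.2 s.
At the end, for the whole second after the job is handed in: The spanner lies flat and still on the bench (within 6 mm, 0.08 rad), its ring over 100 mm from the nut; the nut is still home (its x within 0.42 rad of the bracket's), the pointer is back below 0.08 rad, and tin, battery and sanding block are within 30 mm of where they stood (height (world z) of spanner between -0.005 and 0.006 m and angle between spanner's own z axis and vertical below 0.08 rad and horizontal distance between spanner and nut_seat above 0.1 m and linear speed of spanner below 0.02 m/s and angle between the x axis of hex_nut and the x axis of bracket, either way round below 0.42 rad and value of joint stud below 0.08 rad and distance of each of finish_tin, battery_pack, sanding_block from where it was at the start of the episode below 0.03 m); the robot touches nothing.
It fails at once if the torque pointer goes into the red (over 0.31 rad) (value of joint stud above 0.31 rad).
It fails at once if the nut is turned with the fingers instead of the spanner (contact force between the fingers and hex_nut above 3 N).
It fails at once if tin, battery or sanding block is shoved more than 30 mm or tipped (distance of any of finish_tin, battery_pack, sanding_block from where it was at the start of the episode above 0.03 m or angle between any of finish_tin, battery_pack, sanding_block's own z axis and vertical above 0.3 rad).
It also fails if it takes over 72 s, if anything falls off the work surface, if the arm or the gripper's body presses on something with over 40 N, if the wrist force passes 120 N, or if a joint passes its speed limit or range.

## Working session

There is one attempt and no reset: what is moved stays moved. The work goes in short steps, Python scripts to look and compute and a shell command to move; the robot and the scene stay as the last step left them, time stands still between calls to the robot, and variables do not carry over. Pictures are saved under pics/ and viewed, at most 10 in all, crops included, and the job is handed in when it is done.

```bash
ls; mkdir -p pics; cat > h.py <<'E'
import numpy as np,cv2
from cell import ctrl,get_image,get_calibration
def cal(n):
    c=get_calibration(n);return np.array(c["mtx"]),np.array(c["world_from_camera"])
def ray(n,u,v,z,c=None):
    K,T=c or cal(n);d=T[:3,:3]@np.linalg.solve(K,[u,v,1.]);o=T[:3,3];return o+d*(z-o[2])/d[2]
def proj(n,p,c=None):
    K,T=c or cal(n);q=K@(T[:3,:3].T@(np.array(p,float)-T[:3,3]));return q[:2]/q[2]
def save(n,f):
    im=get_image(n);cv2.imwrite("pics/"+f,im[:,:,::-1]);return im
E
python3 - <<'E'
from h import *
print(ctrl.read_state())
a=save("scene","s0.png");b=save("side","d0.png")
for n in("scene","side"):print(cal(n))
E
```

```text
pics
{'clock': 0.0, 'qpos': array([-1.17079423,  0.6293574 ,  0.03841622,  1.51837282, -0.02699873,
        0.99630665, -0.0200231 ]), 'qd': array([ 0.00015914,  0.00052577,  0.00014478,  0.00113177, -0.00026727,
        0.00056119,  0.00214876]), 'tau': array([-1.17188851e-03, -5.63393998e+01,  1.22591615e+00, -1.93449175e+01,
        1.09721749e-02,  1.05931095e-02,  9.61300884e-06]), 'eef_pos': array([291.61790173, 580.20440178, 230.3797803 ]), 'tool_rot': array([-3.13966566e+00,  1.22193091e-05,  2.67578886e+00]), 'force': array([ 0.29655026,  0.75401294, -0.36914153]), 'torque': array([-0.01813022, -0.05273656,  0.04174285]), 'gripper_force': 0.0, 'width': 85.46924573401076}
(array([[408.27291363,   0.        , 257.21192842],
       [  0.        , 408.27291363, 194.5935599 ],
       [  0.        ,   0.        ,   1.        ]]), array([[ 8.09108627e-01, -3.24629094e-01,  4.89856286e-01,
        -2.31422281e+02],
       [-5.87506639e-01, -4.65831408e-01,  6.61692563e-01,
        -9.35708365e+02],
       [ 1.33857862e-02, -8.23174982e-01, -5.67629959e-01,
         8.62687934e+02],
       [ 0.00000000e+00,  0.00000000e+00,  0.00000000e+00,
         1.00000000e+00]]))
(array([[438.86039482,   0.        , 253.65987711],
       [  0.        , 438.86039482, 189.91084303],
       [  0.        ,   0.        ,   1.        ]]), array([[-9.97980407e-01,  4.63496267e-02, -4.34375273e-02,
         5.31547918e+02],
       [ 6.29337353e-02,  6.28548887e-01, -7.75219738e-01,
         1.18033421e+03],
       [-8.62853598e-03, -7.76387795e-01, -6.30196429e-01,
         1.01813658e+03],
       [ 0.00000000e+00,  0.00000000e+00,  0.00000000e+00,
         1.00000000e+00]]))
```

View pics/s0.png

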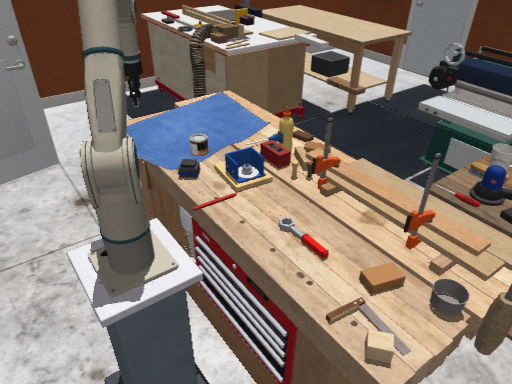

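View pics/d0.png

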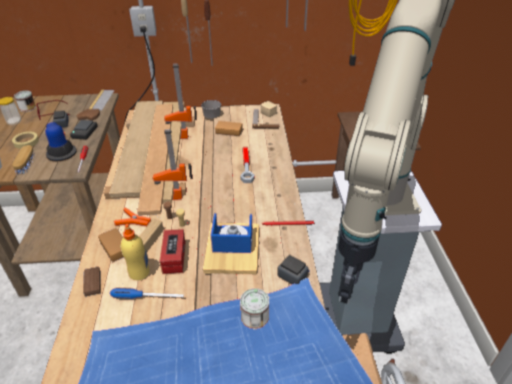

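Scene: spanner ring near (286,223), red grip to (325,254); bracket at (245,168), tin (199,144), battery (189,168), block (382,277). Next, close-ups of the bracket and spanner.

```bash
python3 - <<'E'
from h import *
a=cv2.imread("pics/s0.png");b=cv2.imread("pics/d0.png")
f=lambda im,x,y,w,h:cv2.resize(im[y:y+h,x:x+w],(400,300),interpolation=cv2.INTER_CUBIC)
cv2.imwrite("pics/c0.png",np.vstack([np.hstack([f(a,205,140,72,54),f(b,196,205,72,54)]),np.hstack([f(a,270,210,72,54),f(b,210,140,72,54)])]))
for n,im in(("scene",a),("side",b)):
  h=cv2.cvtColor(im,cv2.COLOR_BGR2HSV)
  m=((h[...,0]<8)|(h[...,0]>172))&(h[...,1]>170)&(h[...,2]>110)
  k,l,st,ce=cv2.connectedComponentsWithStats(m.astype(np.uint8))
  for i in range(1,k):
    if 60<st[i,4]<700:
      pts=np.argwhere(l==i)[:,::-1].astype(np.float32)
      print(n,ce[i],st[i],ray(n,*ce[i],18)[:2])
for q in[(245,173),(286,223)]:print(ray("scene",*q,0))
for q in[(234,240),(248,178)]:print(ray("side",*q,0))
E
```

```text
scene [468.08888889 198.76666667] [456 193  24  13  90] [1110.93976212 -411.08526733]
scene [212.66315789 201.32631579] [193 194  43  16  95] [342.97188599 105.3425858 ]
scene [314.43548387 245.43951613] [302 234  26  25 248] [ 479.9914359  -276.74846244]
side [245.51470588 154.60294118] [243 148   6  14  68] [ 481.07319417 -276.86974593]
side [289.68918919 222.87837838] [265 222  48   3  74] [354.67750085 131.42872491]
side [170.75182482 265.77372263] [161 261  21  12 137] [732.30255518 290.75569675]
[562.72978736 222.07531696   0.        ]
[ 493.50475799 -122.93926204    0.        ]
[540.84416042 179.37781517   0.        ]
[ 478.3439353  -145.53812328    0.        ]
```

View pics/c0.png

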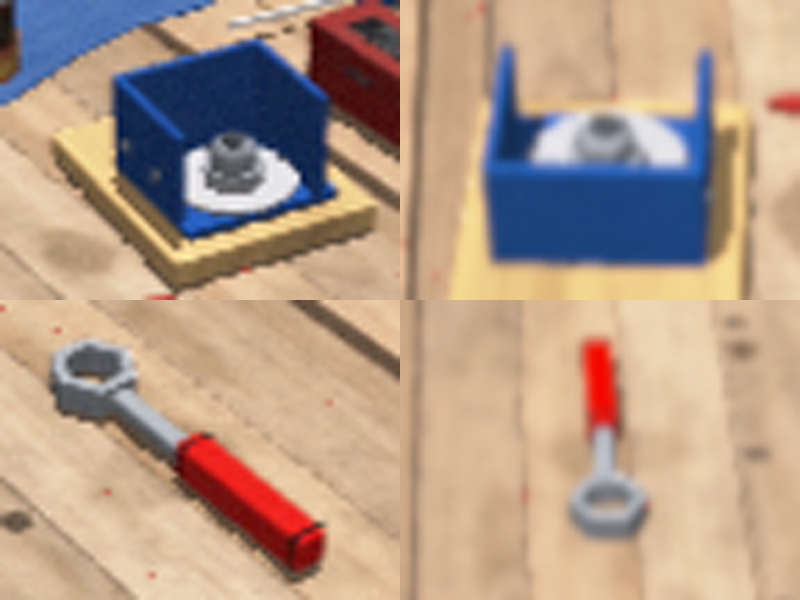

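Bracket opens towards world -y (own x ≈ world +y); spanner's handle also points -y, so it only needs shifting. Move over the bracket for a close look.

```bash

python3 -m creep '[{"dx":0.1,"dy":-0.14,"dz":0.04,"rz":-0.025},{"dx":0.18,"dy":-0.26,"dz":0.06,"rz":-0.05},{"dx":0.26,"dy":-0.38,"dz":0.1,"rz":-0.07},{"dx":0.316,"dy":-0.488,"dz":0.13,"rz":-0.088},{"dx":0.316,"dy":-0.488,"dz":0.13,"rz":-0.088}]'
python3 -m creep '[{"dx":0.1,"dy":-0.14,"dz":0.04,"rz":-0.025},{"dx":0.18,"dy":-0.26,"dz":0.06,"rz":-0.05},{"dx":0.26,"dy":-0.38,"dz":0.1,"rz":-0.07},{"dx":0.316,"dy":-0.488,"dz":0.13,"rz":-0.088},{"dx":0.316,"dy":-0.488,"dz":0.13,"rz":-0.088}]'
python3 - <<'E'
from h import *
print(cal("wrist"));save("wrist","w0.png");print(proj("wrist",[555,195,42]),ctrl.read_state()["clock"])
E
```

```text
(array([[284.44767061,   0.        , 262.04443572],
       [  0.        , 284.44767061, 194.27608994],
       [  0.        ,   0.        ,   1.        ]]), array([[ 4.50263819e-01,  8.62404426e-01,  2.31346276e-01,
         2.33539056e+02],
       [ 8.92895483e-01, -4.34775843e-01, -1.17079553e-01,
         6.10289556e+02],
       [-3.86152321e-04,  2.59284731e-01, -9.65800849e-01,
         3.73622103e+02],
       [ 0.00000000e+00,  0.00000000e+00,  0.00000000e+00,
         1.00000000e+00]]))
[116.98825311 432.8227946 ] 0.15$[0]: bad value
$[0]: bad value
```

View pics/w0.png

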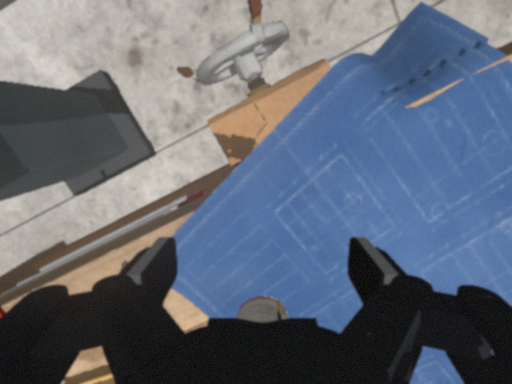

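Rows need every key; repeat in full.

```bash

python3 -m creep '[{"dx":0.08,"dy":-0.12,"dz":0.04,"rx":0,"ry":0,"rz":-0.025,"grip":-1},{"dx":0.16,"dy":-0.24,"dz":0.06,"rx":0,"ry":0,"rz":-0.05,"grip":-1},{"dx":0.22,"dy":-0.36,"dz":0.08,"rx":0,"ry":0,"rz":-0.07,"grip":-1},{"dx":0.28,"dy":-0.48,"dz":0.09,"rx":0,"ry":0,"rz":-0.088,"grip":-1},{"dx":0.313,"dy":-0.54,"dz":0.09,"rx":0,"ry":0,"rz":-0.088,"grip":-1}]'
python3 -m creep '[{"dx":0.08,"dy":-0.12,"dz":0.04,"rx":0,"ry":0,"rz":-0.025,"grip":-1},{"dx":0.16,"dy":-0.24,"dz":0.06,"rx":0,"ry":0,"rz":-0.05,"grip":-1},{"dx":0.22,"dy":-0.36,"dz":0.08,"rx":0,"ry":0,"rz":-0.07,"grip":-1},{"dx":0.28,"dy":-0.48,"dz":0.09,"rx":0,"ry":0,"rz":-0.088,"grip":-1},{"dx":0.313,"dy":-0.54,"dz":0.09,"rx":0,"ry":0,"rz":-0.088,"grip":-1}]'
python3 - <<'E'
from h import *
save("wrist","w1.png");s=ctrl.read_state();print(proj("wrist",[555,195,42]),s["clock"],s["eef_pos"],s["tool_rot"])
E
```

```text
clock: 0.78
eef_pos: [418.8, 361.4, 267.7]
tool_rot: [3.141, 0.001, 2.118]
force: [0.4, 0.5, -0.7]
width: 85.7
gripper_force: 0.0
clock: 1.4
eef_pos: [543.5, 145.1, 303.7]
tool_rot: [3.14, 0.001, 1.565]
force: [-0.7, 1.7, -0.4]
width: 85.4
gripper_force: 0.0
[268.21701072 126.96406204] 1.45 [544.8739933  141.8471516  303.65803829] [3.13913477 0.00382135 1.56220102]
```

View pics/w1.png

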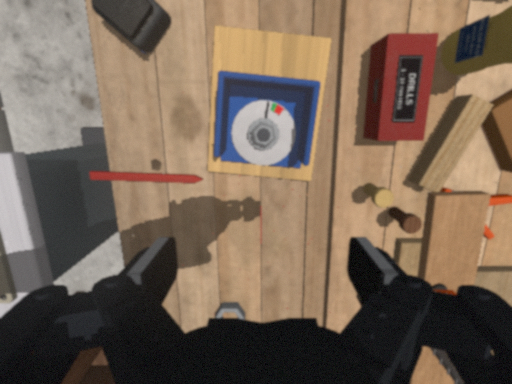

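Dial and nut at about (263,132), bracket nearly square to the view; ring just visible at (230,310). Go lower for the nut's yaw.

```bash

python3 -m creep '[{"dx":0.01,"dy":0.02,"dz":-0.1,"rx":0,"ry":0,"rz":0,"grip":-1},{"dx":0.01,"dy":0.05,"dz":-0.2,"rx":0,"ry":0,"rz":0,"grip":-1},{"dx":0.01,"dy":0.06,"dz":-0.3,"rx":0,"ry":0,"rz":0,"grip":-1},{"dx":0.01,"dy":0.06,"dz":-0.3,"rx":0,"ry":0,"rz":0,"grip":-1},{"dx":0.01,"dy":0.06,"dz":-0.3,"rx":0,"ry":0,"rz":0,"grip":-1}]'
python3 - <<'E'
from h import *
c=cal("wrist");im=save("wrist","w2.png");s=ctrl.read_state();u,v=proj("wrist",[550,195,42]).astype(int)
np.savez("w2.npz",K=c[0],T=c[1])
print(u,v,s["clock"],s["eef_pos"],s["tool_rot"])
x0,y0=max(u-70,0),max(v-60,0)
cv2.imwrite("pics/c2.png",cv2.resize(im[y0:y0+120,x0:x0+140,::-1],None,fx=5,fy=5,interpolation=cv2.INTER_CUBIC));print(x0,y0)
h=cv2.cvtColor(im,cv2.COLOR_RGB2HSV)
m=((h[...,0]>105)&(h[...,0]<125)&(h[...,1]>150)).astype(np.uint8)
cs=max(cv2.findContours(m,0,2)[0],key=cv2.contourArea);print("bracket",cv2.minAreaRect(cs))
w=((h[...,1]<40)&(h[...,2]>170)).astype(np.uint8)
cs=max(cv2.findContours(w,0,2)[0],key=cv2.contourArea);print("dial",cv2.fitEllipse(cv2.convexHull(cs)))
E
```

```text
clock: 2.08
eef_pos: [547.2, 172.7, 184.5]
tool_rot: [3.14, -0.0, 1.57]
force: [-0.0, -0.4, 1.0]
width: 85.3
gripper_force: 0.0
263 162 2.125 [547.58718772 172.74342733 185.05775697] [ 3.13866171e+00 -7.58979713e-04  1.56949603e+00]
193 102
bracket ((227.42140197753906, 159.0895233154297), (36.41109848022461, 85.17951202392578), 7.594644546508789)
dial ((260.15185546875, 164.6509246826172), (85.5038070678711, 86.24681091308594), 119.38921356201172)
```

View pics/c2.png

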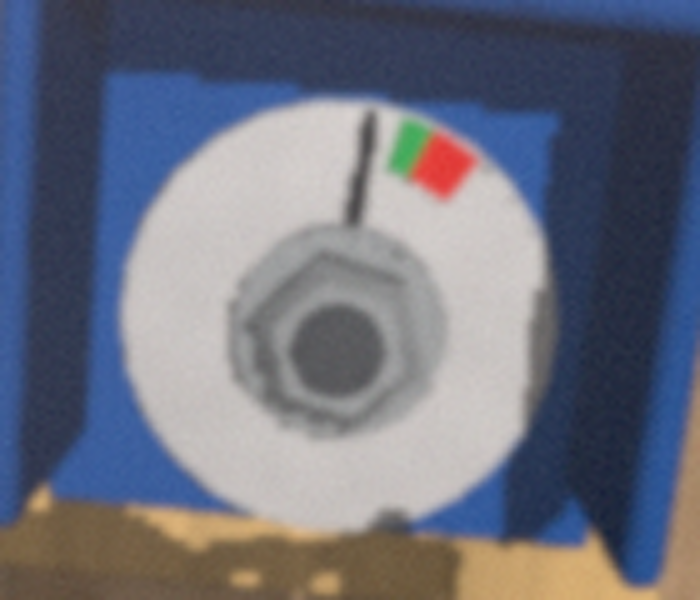

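Flange centre in the crop (338,331), thread end (337,350), hex corners (322,250), (408,283), (417,375); pointer tip (371,112), green patch (408,147).

```bash
cat >> h.py <<'E'
def full(X,Y,x0,y0,f=5):return x0+(X+.5)/f-.5,y0+(Y+.5)/f-.5
E
python3 - <<'E'
from h import *
d=np.load("w2.npz");c=(d["K"],d["T"])
R=lambda X,Y,z:ray(0,*full(X,Y,193,102),z,c)[:2]
fl=R(338,331,42);th=R(337,350,64);print("flange",fl,"thread",th)
n=(fl+th)/2
for X,Y in[(322,250),(408,283),(417,375)]:
  v=R(X,Y,55)-n;print("corner",np.linalg.norm(v),np.degrees(np.arctan2(v[1],v[0]))%60)
for z in(28,34,40):
  v=R(371,112,z)-n;print("ptr",z,R(336,313,z),np.degrees(np.arctan2(v[1],v[0])))
for n_,q,z in[("scene",(286.7,222.1),20),("side",(247.6,175.6),20),("scene",(480/2,0),0)]:print(ray(n_,*q,z)[:2])
for n_,f,o in[("scene",(232,145),(205,140)),("side",(607,128),(196,205))]:
  X=f[0]-(400 if n_=="side" else 0);print(n_,ray(n_,o[0]+X/5.556,o[1]+f[1]/5.556,64)[:2])
E
```

```text
flange [545.92541894 190.10692907] thread [545.82986658 190.23619399]
corner 17.98931548440601 39.21042002915409
corner 17.74156865198865 40.0305518417079
corner 16.835199619235638 37.013305095185
ptr 28 [545.4487117  191.58749561] 80.82441959816478
ptr 34 [545.48600536 192.52865866] 80.99094651512719
ptr 40 [545.52329901 193.46982172] 81.15675316968627
[ 481.63849988 -139.41043495]
[ 480.10512451 -134.40355628]
[2763.4871943  3521.23052704]
scene [537.97125427 173.88843797]
side [541.10765149 190.21847097]
```

```bash

python3 -m creep '[{"dx":-0.02,"dy":-0.12,"dz":0,"rx":0,"ry":0,"rz":0,"grip":-1},{"dx":-0.05,"dy":-0.25,"dz":0,"rx":0,"ry":0,"rz":0,"grip":-1},{"dx":-0.07,"dy":-0.38,"dz":0,"rx":0,"ry":0,"rz":0,"grip":-1},{"dx":-0.083,"dy":-0.5,"dz":0,"rx":0,"ry":0,"rz":0,"grip":-1},{"dx":-0.083,"dy":-0.53,"dz":0,"rx":0,"ry":0,"rz":0,"grip":-1}]'
python3 -m creep '[{"dx":-0.02,"dy":-0.12,"dz":-0.02,"rx":0,"ry":0,"rz":0,"grip":-1},{"dx":-0.05,"dy":-0.25,"dz":-0.05,"rx":0,"ry":0,"rz":0,"grip":-1},{"dx":-0.07,"dy":-0.38,"dz":-0.1,"rx":0,"ry":0,"rz":0,"grip":-1},{"dx":-0.083,"dy":-0.5,"dz":-0.12,"rx":0,"ry":0,"rz":0,"grip":-1},{"dx":-0.083,"dy":-0.53,"dz":-0.12,"rx":0,"ry":0,"rz":0,"grip":-1}]'
python3 - <<'E'
from h import *
c=cal("wrist");im=save("wrist","w3.png");s=ctrl.read_state()
np.savez("w3.npz",K=c[0],T=c[1])
print(s["clock"],s["eef_pos"],s["tool_rot"],proj("wrist",[481,-137,20]))
E
```

```text
clock: 2.75
eef_pos: [513.7, -43.7, 185.5]
tool_rot: [3.138, 0.002, 1.564]
force: [0.4, 0.1, 0.1]
width: 85.1
gripper_force: 0.0
clock: 3.38
eef_pos: [479.7, -255.1, 136.1]
tool_rot: [3.14, 0.002, 1.565]
force: [0.2, -0.2, -0.6]
width: 85.3
gripper_force: 0.0
3.425 [ 480.3794204  -255.05457351  136.38677222] [3.13923023e+00 2.70613123e-03 1.56577002e+00] [261.1454685   52.99123032]
```

View pics/w3.png

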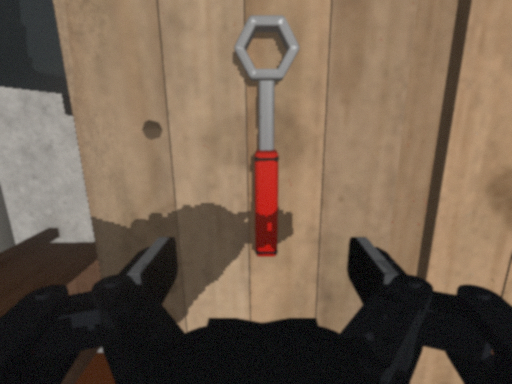

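```bash
python3 - <<'E'
from h import *
d=np.load("w3.npz");c=(d["K"],d["T"]);im=cv2.imread("pics/w3.png")
g=cv2.cvtColor(im,cv2.COLOR_BGR2HSV)
m=(((g[...,0]<8)|(g[...,0]>172))&(g[...,1]>150)).astype(np.uint8)
cs=max(cv2.findContours(m,0,2)[0],key=cv2.contourArea);print(cv2.boundingRect(cs),cv2.minAreaRect(cs))
r=((g[...,1]<50)&(g[...,2]>110)).astype(np.uint8);r[90:]=0;r[:,:225]=0;r[:,310:]=0
x,y,w,h=cv2.boundingRect(r);print(x,y,w,h)
for q,z in[((266.5,48),20),((265.8,151),24),((265.8,254),12),((265.8,254),0)]:print(q,ray(0,*q,z,c)[:2])
a=ray(0,266.5,48,20,c)[:2];b=ray(0,265.8,200,24,c)[:2];print(np.degrees(np.arctan2(*(a-b)[::-1])))
E
```

```text
(254, 151, 24, 105) ((265.5, 203.0), (104.0, 23.0), 90.0)
234 15 66 75
(266.5, 48) [ 484.80569051 -133.33543638]
(265.8, 151) [ 483.86357011 -217.78868115]
(265.8, 254) [ 483.65497039 -324.81457423]
(265.8, 254) [ 483.80898927 -330.91999225]
89.51263584481794
```

```bash

python3 -m creep '[{"dx":0.005,"dy":0.007,"dz":-0.1,"rx":0,"ry":0,"rz":0,"grip":-1},{"dx":0.009,"dy":0.007,"dz":-0.2,"rx":0,"ry":0,"rz":0,"grip":-1},{"dx":0.009,"dy":0.007,"dz":-0.28,"rx":0,"ry":0,"rz":0,"grip":-1},{"dx":0.009,"dy":0.007,"dz":-0.31,"rx":0,"ry":0,"rz":0,"grip":-0.5},{"dx":0.009,"dy":0.007,"dz":-0.3285,"rx":0,"ry":0,"rz":0,"grip":0}]'
python3 -m creep '[{"dx":0,"dy":0,"dz":0,"rx":0,"ry":0,"rz":0,"grip":0.4},{"dx":0,"dy":0,"dz":0,"rx":0,"ry":0,"rz":0,"grip":1},{"dx":0,"dy":0,"dz":0,"rx":0,"ry":0,"rz":0,"grip":1},{"dx":0,"dy":0,"dz":0,"rx":0,"ry":0,"rz":0,"grip":1},{"dx":0,"dy":0,"dz":0,"rx":0,"ry":0,"rz":0,"grip":1}]'
python3 -m creep '[{"dx":0,"dy":0,"dz":0,"rx":0,"ry":0,"rz":0,"grip":1},{"dx":0,"dy":0,"dz":0.05,"rx":0,"ry":0,"rz":0,"grip":1},{"dx":0,"dy":0,"dz":0.15,"rx":0,"ry":0,"rz":0,"grip":1},{"dx":0,"dy":0,"dz":0.25,"rx":0,"ry":0,"rz":0,"grip":1},{"dx":0,"dy":0,"dz":0.3,"rx":0,"ry":0,"rz":0,"grip":1}]'
python3 - <<'E'
from h import *
c=cal("wrist");im=save("wrist","w4.png");s=ctrl.read_state()
np.savez("w4.npz",K=c[0],T=c[1])
print(s["clock"],s["eef_pos"],s["tool_rot"],s["width"])
E
```

```text
clock: 4.05
eef_pos: [484.7, -247.7, 4.3]
tool_rot: [3.14, -0.0, 1.571]
force: [-0.8, 0.4, 0.1]
width: 51.7
gripper_force: 0.0
clock: 4.68
eef_pos: [484.4, -248.7, 5.1]
tool_rot: [3.14, 0.001, 1.57]
force: [0.4, 0.6, 6.2]
width: 20.5
gripper_force: 60.3
clock: 5.3
eef_pos: [484.1, -248.8, 126.0]
tool_rot: [3.139, 0.001, 1.57]
force: [0.3, -0.5, -3.8]
width: 20.4
gripper_force: 59.4
5.35 [ 484.96366597 -249.30120786  127.68952629] [3.13671701e+00 2.13174019e-03 1.56973036e+00] 20.684731379180345
```

View pics/w4.png

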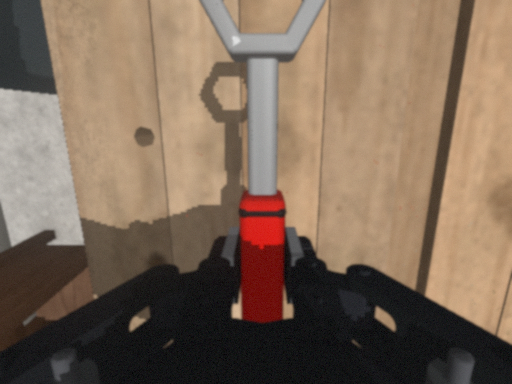

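```bash
python3 - <<'E'
from h import *
d=np.load("w4.npz");c=(d["K"],d["T"])
for q,z,x in[((263,34),142.5,-16),((263,56),142.5,-24),((263,56),122.5,-24),((263,193),146.5,-85),((263,319),146.5,-1)]:print(q,ray(0,*q,z,c)[:2],"origin y",ray(0,*q,z,c)[1]-x)
for dz in(-6,-3,0,3):print(dz,proj(0,[484.5,-129.5-16,142.5+dz],c),proj(0,[484.5,-129.5-24,142.5+dz],c),proj(0,[484.5,-129.5-85,146.5],c))
E
```

```text
(263, 34) [ 484.94072658 -150.36172773] origin y -134.3617277300896
(263, 56) [ 484.92932089 -158.42655301] origin y -134.42655301276193
(263, 56) [ 485.05586091 -154.57864691] origin y -130.57864691153418
(263, 193) [ 484.82491628 -215.12436563] origin y -130.12436563472315
(263, 319) [ 484.73169292 -281.0414484 ] origin y -280.0414484018799
-6 [261.83726533  25.11842272] [261.88401191  46.27646198] [262.26815359 191.64597997]
-3 [261.8528344   22.79139198] [261.9004582  44.5119369] [262.26815359 191.64597997]
0 [261.86920475  20.34459876] [261.9177356   42.65824266] [262.26815359 191.64597997]
3 [261.88643986  17.76855336] [261.93590873  40.7084449 ] [262.26815359 191.64597997]
```

```bash
python3 - <<'E'
from h import *
d=np.load("w4.npz");K,T=d["K"],d["T"];c=(K,T)
im=cv2.imread("pics/w4.png").astype(int)
for r in(40,48,54,65,80,100,120,140,160,180):
  row=im[r,225:305];gr=(abs(row[:,2]-row[:,0])<25)&(row.mean(1)>70)
  i=np.flatnonzero(gr)+225;print(r,i.min(),i.max(),len(i))
for r,y,z in[(65,-129.5-28,140),(180,-129.5-80,140)]:
  a=proj(0,[477.5,y,z-3],c);b=proj(0,[491.5,y,z-3],c);print(a,b,b[0]-a[0])
a=save("scene","s4.png");b=save("side","d4.png")
for n,i in(("scene",a),("side",b)):
  print(n,proj(n,[484.5,-130,142]),proj(n,[484.5,-215,146]))
  u,v=proj(n,[484.5,-160,140]).astype(int);cv2.imwrite(f"pics/{n}4c.png",cv2.resize(i[v-30:v+30,u-40:u+40,::-1],None,fx=5,fy=5,interpolation=2));print(u-40,v-30)
p=[cv2.imread(f"pics/{n}4c.png") for n in("scene","side")];cv2.imwrite("pics/c4.png",np.hstack(p))
E
```

```text
40 225 303 79
48 226 298 73
54 230 294 65
65 246 277 32
80 246 277 32
100 247 277 31
120 248 277 30
140 248 276 29
160 248 276 29
180 249 275 27
[245.45411653  56.37126888] [278.36092579  56.30849007] 32.90680926024879
[247.36946227 176.41823126] [276.97610761 176.33524398] 29.606645338635815
scene [287.606405  190.0207306] [305.58172461 201.81102844]
253 164
side [245.84650472 149.21982248] [244.7030789 135.6091348]
205 115
```

View pics/c4.png

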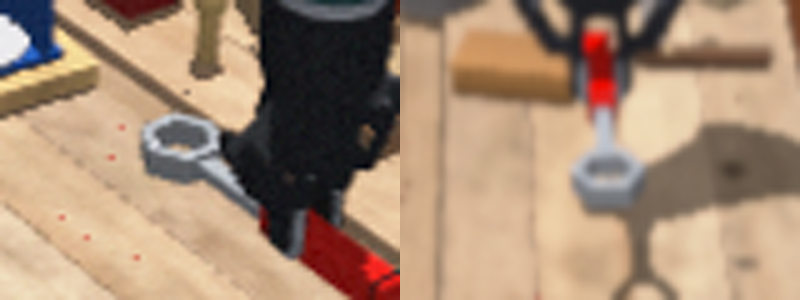

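Grip is secure: ring at the expected spot in both views (289,191)/(247,149), droop at most 1–2 mm. Go above the nut at yaw 125.5°.

```bash

python3 -m creep '[{"dx":0.03,"dy":0.09,"dz":0,"rx":0,"ry":0,"rz":0.01,"grip":1},{"dx":0.07,"dy":0.2,"dz":0,"rx":0,"ry":0,"rz":0.02,"grip":1},{"dx":0.11,"dy":0.3,"dz":0,"rx":0,"ry":0,"rz":0.03,"grip":1},{"dx":0.14,"dy":0.38,"dz":0,"rx":0,"ry":0,"rz":0.04,"grip":1},{"dx":0.161,"dy":0.431,"dz":0,"rx":0,"ry":0,"rz":0.05,"grip":1}]'
python3 -m creep '[{"dx":0.04,"dy":0.11,"dz":0,"rx":0,"ry":0,"rz":0.01,"grip":1},{"dx":0.08,"dy":0.22,"dz":0,"rx":0,"ry":0,"rz":0.025,"grip":1},{"dx":0.12,"dy":0.32,"dz":0,"rx":0,"ry":0,"rz":0.04,"grip":1},{"dx":0.15,"dy":0.4,"dz":0,"rx":0,"ry":0,"rz":0.049,"grip":1},{"dx":0.161,"dy":0.431,"dz":0,"rx":0,"ry":0,"rz":0.049,"grip":1}]'
python3 -m creep '[{"dx":0,"dy":0,"dz":0,"rx":0,"ry":0,"rz":0,"grip":1},{"dx":0,"dy":0,"dz":0,"rx":0,"ry":0,"rz":0,"grip":1},{"dx":0,"dy":0,"dz":-0.02,"rx":0,"ry":0,"rz":0,"grip":1},{"dx":0,"dy":0,"dz":-0.05,"rx":0,"ry":0,"rz":0,"grip":1},{"dx":0,"dy":0,"dz":-0.05,"rx":0,"ry":0,"rz":0,"grip":1}]'
python3 - <<'E'
from h import *
P=[]
for k in range(3):
  c=cal("wrist");im=save("wrist","w5.png");s=ctrl.read_state();P.append(np.r_[s["eef_pos"],s["tool_rot"]])
np.savez("w5.npz",K=c[0],T=c[1])
print(s["clock"],np.mean(P,0).round(3),s["force"],s["torque"],s["qpos"].round(2),proj("wrist",[545.9,190.2,64]))
cv2.imwrite("pics/c5.png",cv2.resize(im[:192,130:386,::-1],None,fx=3,fy=3,interpolation=cv2.INTER_CUBIC))
E
```

```text
clock: 6.08
eef_pos: [547.4, -73.8, 122.4]
tool_rot: [-3.139, -0.002, 1.889]
force: [-0.9, -1.1, -3.0]
width: 20.6
gripper_force: 59.3
clock: 6.7
eef_pos: [612.2, 98.2, 122.8]
tool_rot: [-3.141, -0.001, 2.194]
force: [-0.2, 0.1, -3.9]
width: 20.3
gripper_force: 59.3
clock: 7.32
eef_pos: [611.0, 95.8, 102.3]
tool_rot: [-3.139, -0.001, 2.191]
force: [-1.1, -0.2, -4.6]
width: 20.3
gripper_force: 59.2
7.475 [612.041  96.164 103.452  -1.046  -0.      2.192] [-1.1766343   0.30570263 -2.95766788] [-0.08048916 -0.06813832 -0.00922842] [-0.29  0.75  0.14  1.72 -0.15  0.69  0.56] [261.73841627  29.35195429]
```

View pics/c5.png

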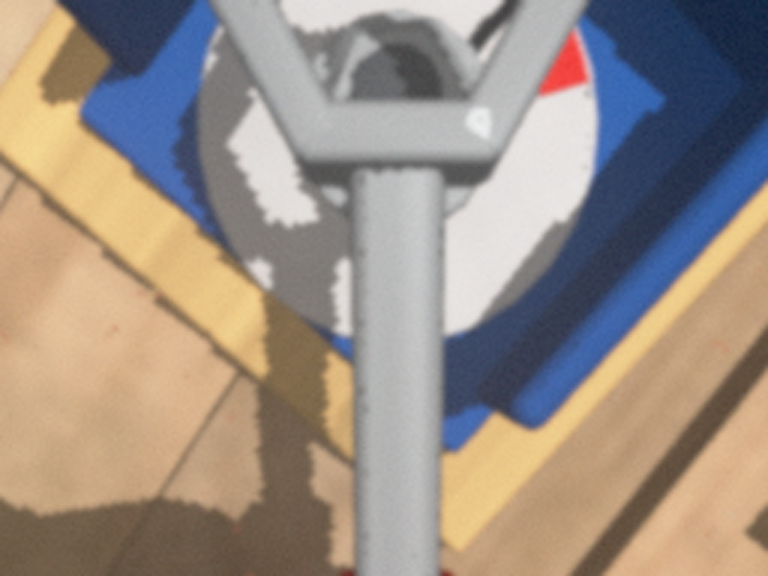

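```bash
python3 - <<'E'
from h import *
d=np.load("w5.npz");c=(d["K"],d["T"]);t=np.array([612.04,96.16]);y=2.192
e=np.array([np.cos(y),np.sin(y)]);l=np.array([-e[1],e[0]])
def s(X,Y,z,n):
  p=ray(0,130+(X+.5)/3-.5,(Y+.5)/3-.5,z,c)[:2];v=p-t;print(n,p.round(1),"along",(v@e).round(1),"left",(v@l).round(1))
s(397,75,64,"thread");s(399,170,114,"shank");s(398,500,114,"shank2");s(401,100,118,"hole edge(-16)");s(401,158,118,"outer(-24)");s(397,120,42,"flange?")
E
```

```text
thread [544.4 192.1] along 117.4 left -0.8
shank [559.8 170.9] along 91.1 left -1.0
shank2 [587.3 132.2] along 43.7 left -0.8
hole edge(-16) [555.4 177.4] along 99.0 left -1.3
outer(-24) [559.6 171.6] along 91.9 left -1.3
flange? [545.8 190.1] along 114.9 left -0.8
```

Ring and thread end line up within about 2 mm (both along and across). Lower.

```bash

python3 -m creep '[{"dx":0,"dy":0,"dz":-0.04,"rx":0,"ry":0,"rz":0,"grip":1},{"dx":0,"dy":0,"dz":-0.07,"rx":0,"ry":0,"rz":0,"grip":1},{"dx":0,"dy":0,"dz":-0.09,"rx":0,"ry":0,"rz":0,"grip":1},{"dx":0,"dy":0,"dz":-0.1,"rx":0,"ry":0,"rz":0,"grip":1},{"dx":0,"dy":0,"dz":-0.1,"rx":0,"ry":0,"rz":0,"grip":1}]'
python3 -m creep '[{"dx":0,"dy":0,"dz":-0.007,"rx":0,"ry":0,"rz":0,"grip":1},{"dx":0,"dy":0,"dz":-0.014,"rx":0,"ry":0,"rz":0,"grip":1},{"dx":0,"dy":0,"dz":-0.02,"rx":0,"ry":0,"rz":0,"grip":1},{"dx":0,"dy":0,"dz":-0.025,"rx":0,"ry":0,"rz":0,"grip":1},{"dx":0,"dy":0,"dz":-0.025,"rx":0,"ry":0,"rz":0,"grip":1}]'
```

```text
clock: 8.1
eef_pos: [612.2, 96.3, 63.6]
tool_rot: [-3.141, -0.0, 2.192]
force: [-0.0, 0.4, -2.6]
width: 20.8
gripper_force: 59.4
clock: 8.72
eef_pos: [612.5, 95.8, 53.7]
tool_rot: [-3.141, 0.001, 2.192]
force: [0.3, -2.0, -2.0]
width: 20.6
gripper_force: 59.5
```

```bash

python3 -m creep '[{"dx":0,"dy":0,"dz":-0.006,"rx":0,"ry":0,"rz":0,"grip":1},{"dx":0,"dy":0,"dz":-0.01,"rx":0,"ry":0,"rz":0,"grip":1},{"dx":0,"dy":0,"dz":-0.015,"rx":0,"ry":0,"rz":0,"grip":1},{"dx":0,"dy":0,"dz":-0.018,"rx":0,"ry":0,"rz":0,"grip":1},{"dx":0,"dy":0,"dz":-0.018,"rx":0,"ry":0,"rz":0,"grip":1}]'
python3 - <<'E'
from h import *
P=[]
for k in range(3):
  im=save("wrist","w6.png");s=ctrl.read_state();P.append(np.r_[s["eef_pos"],s["tool_rot"][2],s["force"],s["torque"]])
print(s["clock"],np.mean(P,0).round(3))
E
```

```text
clock: 9.35
eef_pos: [612.6, 95.9, 46.8]
tool_rot: [3.141, 0.001, 2.192]
force: [1.5, -4.2, -0.4]
width: 20.9
gripper_force: 59.7
9.5 [ 6.12635e+02  9.58860e+01  4.68170e+01  2.19200e+00  1.95800e+00
 -4.85000e+00 -2.75000e-01 -8.92000e-01 -2.78000e-01  1.70000e-01]
```

Seated with little force. Work out the swing arc.

```bash
cat >> h.py <<'E'
N=np.array([545.9,190.2])
def arc(c0,y0,ys,L=116.5,n=N):
    "print row shifts from commanded c0 at yaw y0 (deg)"
    for y in ys:
        a=np.radians(y);d=(n-L*np.array([np.cos(a),np.sin(a)])-c0)/400;print(y,"dx %.4f dy %.4f rz %.4f"%(*d,(y-y0)/360))
def tq(s,n=N):
    "moment on the tool about the nut axis"
    r=(s["eef_pos"][:2]-n)/1000;f=s["force"];return r[0]*f[1]-r[1]*f[0]+s["torque"][2]
def P(y,L=116.5,n=N):return n-L*np.array([np.cos(np.radians(y)),np.sin(np.radians(y))])
E
python3 - <<'E'
from h import *
arc(np.array([612.4,96.]),125.6,[119.6,113.6,107.6,101.6,95.6]);print(tq(ctrl.read_state()))
arc(P(95.6),95.6,[89.6,83.6,77.6,71.6,65.6])
arc(P(65.6),65.6,[60,54,48,42,38])
E
```

```text
119.6 dx -0.0224 dy -0.0177 rz -0.0167
113.6 dx -0.0496 dy -0.0314 rz -0.0333
107.6 dx -0.0782 dy -0.0421 rz -0.0500
101.6 dx -0.1077 dy -0.0498 rz -0.0667
95.6 dx -0.1378 dy -0.0544 rz -0.0833
0.0888497698852429
89.6 dx -0.0305 dy -0.0014 rz -0.0167
83.6 dx -0.0609 dy 0.0004 rz -0.0333
77.6 dx -0.0910 dy 0.0054 rz -0.0500
71.6 dx -0.1204 dy 0.0135 rz -0.0667
65.6 dx -0.1487 dy 0.0246 rz -0.0833
60 dx -0.0253 dy 0.0130 rz -0.0156
54 dx -0.0509 dy 0.0296 rz -0.0322
48 dx -0.0746 dy 0.0488 rz -0.0489
42 dx -0.0961 dy 0.0704 rz -0.0656
38 dx -0.1092 dy 0.0859 rz -0.0767
```

```bash

python3 -m creep '[{"dx":-0.0224,"dy":-0.0177,"dz":-0.002,"rx":0,"ry":0,"rz":-0.0167,"grip":1},{"dx":-0.0496,"dy":-0.0314,"dz":-0.002,"rx":0,"ry":0,"rz":-0.0333,"grip":1},{"dx":-0.0782,"dy":-0.0421,"dz":-0.002,"rx":0,"ry":0,"rz":-0.05,"grip":1},{"dx":-0.1077,"dy":-0.0498,"dz":-0.002,"rx":0,"ry":0,"rz":-0.0667,"grip":1},{"dx":-0.1378,"dy":-0.0544,"dz":-0.002,"rx":0,"ry":0,"rz":-0.0833,"grip":1}]'
python3 - <<'E'
from h import *
Q=[]
for k in range(3):
  c=cal("wrist");im=save("wrist","w6.png");s=ctrl.read_state();Q.append(np.r_[s["eef_pos"],s["tool_rot"][2]*57.3,s["force"],s["torque"],tq(s)])
b=save("side","d6.png")
print(s["clock"],np.mean(Q,0).round(3),P(95.6))
i=cv2.resize(im[:200,130:386,::-1],None,fx=2,fy=2,interpolation=2)
u,v=proj("side",[546,190,50]).astype(int);j=cv2.resize(b[v-25:v+25,u-36:u+36,::-1],(576,400),interpolation=2)[:,100:-100]
cv2.imwrite("pics/c6.png",np.hstack([i[:,80:-60],j]))
E
```

```text
clock: 10.12
eef_pos: [556.9, 74.4, 46.2]
tool_rot: [3.141, -0.0, 1.665]
force: [0.5, -4.5, 0.2]
width: 20.6
gripper_force: 59.9
10.275 [ 5.56468e+02  7.43870e+01  4.62780e+01  9.54120e+01  1.22600e+00
 -4.71500e+00  1.30500e+00 -7.16000e-01 -2.36000e-01  5.60000e-02
  1.48000e-01] [557.26840782  74.2560079 ]
```

View pics/c6.png

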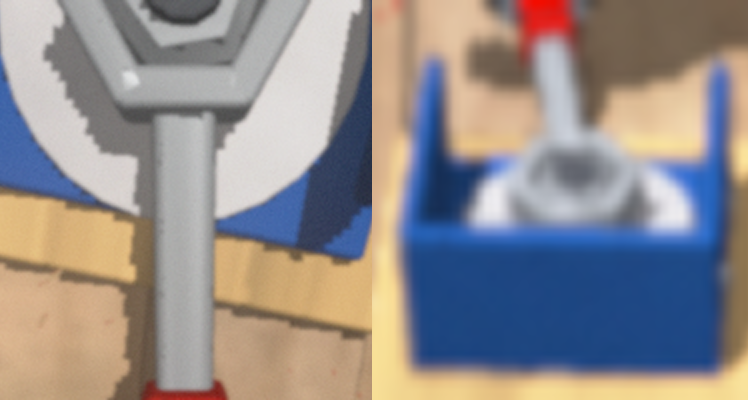

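The ring is round the nut and turning it (flats parallel, ring low on the flange). Continue, easing outward 1.5 mm because of the 5 N radial push.

```bash
python3 - <<'E'
from h import *
arc(P(95.6),95.6,[89.6,83.6,77.6,71.6,65.6],118)
arc(P(65.6,118),65.6,[60,54,48,42,38],118)
E
```

```text
89.6 dx -0.0305 dy -0.0051 rz -0.0167
83.6 dx -0.0613 dy -0.0033 rz -0.0333
77.6 dx -0.0918 dy 0.0017 rz -0.0500
71.6 dx -0.1215 dy 0.0099 rz -0.0667
65.6 dx -0.1503 dy 0.0212 rz -0.0833
60 dx -0.0256 dy 0.0132 rz -0.0156
54 dx -0.0515 dy 0.0300 rz -0.0322
48 dx -0.0755 dy 0.0494 rz -0.0489
42 dx -0.0974 dy 0.0713 rz -0.0656
38 dx -0.1106 dy 0.0870 rz -0.0767
```

```bash

cat > rd.py <<'E'
from h import *
Q=[]
for k in range(4):
  get_image("wrist");s=ctrl.read_state();Q.append(np.r_[s["eef_pos"],s["tool_rot"][2]*57.2958,s["force"],s["torque"],tq(s)])
print("RD",s["clock"],np.mean(Q,0).round(2))
E
python3 -m creep '[{"dx":-0.0305,"dy":-0.0051,"dz":0,"rx":0,"ry":0,"rz":-0.0167,"grip":1},{"dx":-0.0613,"dy":-0.0033,"dz":0,"rx":0,"ry":0,"rz":-0.0333,"grip":1},{"dx":-0.0918,"dy":0.0017,"dz":0,"rx":0,"ry":0,"rz":-0.05,"grip":1},{"dx":-0.1215,"dy":0.0099,"dz":0,"rx":0,"ry":0,"rz":-0.0667,"grip":1},{"dx":-0.1503,"dy":0.0212,"dz":0,"rx":0,"ry":0,"rz":-0.0833,"grip":1}]'
python3 rd.py
```

```text
clock: 10.95
eef_pos: [497.7, 84.2, 46.2]
tool_rot: [3.14, -0.002, 1.143]
force: [1.6, -2.4, 1.2]
width: 20.7
gripper_force: 59.8
RD 11.15 [ 4.9767e+02  8.4270e+01  4.6170e+01  6.5610e+01  1.9500e+00 -2.4300e+00
  7.6000e-01 -2.7000e-01 -6.4000e-01 -1.9000e-01  1.4000e-01]
```

```bash

python3 -m creep '[{"dx":-0.0256,"dy":0.0132,"dz":0,"rx":0,"ry":0,"rz":-0.0156,"grip":1},{"dx":-0.0515,"dy":0.03,"dz":0,"rx":0,"ry":0,"rz":-0.0322,"grip":1},{"dx":-0.0755,"dy":0.0494,"dz":0,"rx":0,"ry":0,"rz":-0.0489,"grip":1},{"dx":-0.0974,"dy":0.0713,"dz":0,"rx":0,"ry":0,"rz":-0.0656,"grip":1},{"dx":-0.1106,"dy":0.087,"dz":0,"rx":0,"ry":0,"rz":-0.0767,"grip":1}]'
python3 rd.py
```

```text
clock: 11.78
eef_pos: [454.6, 118.4, 46.1]
tool_rot: [3.14, -0.003, 0.662]
force: [2.9, -1.3, 1.4]
width: 20.6
gripper_force: 59.8
RD 11.975 [ 4.5451e+02  1.1845e+02  4.6080e+01  3.8050e+01  3.6000e+00 -2.1800e+00
  5.6000e-01 -3.2000e-01 -1.1300e+00 -3.0000e-01  1.5000e-01]
```

```bash
python3 - <<'E'
from h import *
arc(P(38,118),38,[43],118)
arc(P(43,118),43,[50,58,65,73,80],118)
arc(P(80,118),80,[87,94,100,104],118)
E
```

```text
43 dx 0.0167 dy -0.0196 rz 0.0139
50 dx 0.0261 dy -0.0248 rz 0.0194
58 dx 0.0594 dy -0.0490 rz 0.0417
65 dx 0.0911 dy -0.0662 rz 0.0611
73 dx 0.1295 dy -0.0809 rz 0.0833
80 dx 0.1645 dy -0.0893 rz 0.1028
87 dx 0.0358 dy -0.0041 rz 0.0194
94 dx 0.0718 dy -0.0038 rz 0.0389
100 dx 0.1025 dy 0.0000 rz 0.0556
104 dx 0.1226 dy 0.0043 rz 0.0667
```

```bash

python3 -m creep '[{"dx":0.0167,"dy":-0.0196,"dz":0,"rx":0,"ry":0,"rz":0.0139,"grip":1},{"dx":0.0167,"dy":-0.0196,"dz":0.01,"rx":0,"ry":0,"rz":0.0139,"grip":1},{"dx":0.0167,"dy":-0.0196,"dz":0.05,"rx":0,"ry":0,"rz":0.0139,"grip":1},{"dx":0.0167,"dy":-0.0196,"dz":0.1,"rx":0,"ry":0,"rz":0.0139,"grip":1},{"dx":0.0167,"dy":-0.0196,"dz":0.12,"rx":0,"ry":0,"rz":0.0139,"grip":1}]'
python3 -m creep '[{"dx":0.0261,"dy":-0.0248,"dz":0,"rx":0,"ry":0,"rz":0.0194,"grip":1},{"dx":0.0594,"dy":-0.049,"dz":0,"rx":0,"ry":0,"rz":0.0417,"grip":1},{"dx":0.0911,"dy":-0.0662,"dz":0,"rx":0,"ry":0,"rz":0.0611,"grip":1},{"dx":0.1295,"dy":-0.0809,"dz":0,"rx":0,"ry":0,"rz":0.0833,"grip":1},{"dx":0.1645,"dy":-0.0893,"dz":0,"rx":0,"ry":0,"rz":0.1028,"grip":1}]'
python3 -m creep '[{"dx":0.0358,"dy":-0.0041,"dz":0,"rx":0,"ry":0,"rz":0.0194,"grip":1},{"dx":0.0718,"dy":-0.0038,"dz":0,"rx":0,"ry":0,"rz":0.0389,"grip":1},{"dx":0.1025,"dy":0,"dz":0,"rx":0,"ry":0,"rz":0.0556,"grip":1},{"dx":0.1226,"dy":0.0043,"dz":0,"rx":0,"ry":0,"rz":0.0667,"grip":1},{"dx":0.1226,"dy":0.0043,"dz":0,"rx":0,"ry":0,"rz":0.0667,"grip":1}]'
python3 -c "
from h import *
print(P(104,118))"; python3 rd.py
```

```text
clock: 12.6
eef_pos: [465.8, 114.9, 95.4]
tool_rot: [3.138, -0.011, 0.755]
force: [16.5, 12.9, -11.9]
width: 20.3
gripper_force: 60.4
clock: 13.22
eef_pos: [527.3, 77.0, 94.4]
tool_rot: [3.14, -0.004, 1.401]
force: [5.4, 4.5, 0.3]
width: 20.5
gripper_force: 61.8
clock: 13.85
eef_pos: [573.7, 79.0, 93.7]
tool_rot: [-3.14, -0.004, 1.817]
force: [1.4, 4.5, 0.6]
width: 21.0
gripper_force: 61.9
[574.44678368  75.7051043 ]
RD 14.05 [ 5.7344e+02  7.8810e+01  9.3720e+01  1.0404e+02  1.7700e+00  5.7400e+00
  5.0000e-02  1.8200e+00 -4.1000e-01 -3.9000e-01 -4.0000e-02]
```

The forces suggest the ring stayed hooked while the handle rose. Measure the spanner's tilt from shank width and edge rows (compare to w5/w4).

```bash
python3 - <<'E'
from h import *
im=save("wrist","w7.png")
for f in("w4","w5","w6","w7"):
  p=cv2.imread(f"pics/{f}.png").astype(int);o=[]
  for r in(10,30,45,70,90,120,150,180):
    row=p[r,200:320];gr=(abs(row[:,2]-row[:,0])<25)&(row.mean(1)>85)
    k=np.flatnonzero(np.diff(np.r_[0,gr.astype(int),0])).reshape(-1,2)+200
    o.append((r,[tuple(map(int,q)) for q in k if q[1]-q[0]>8]))
  red=(p[...,2]>110)&(p[...,1]<60)&(p[...,0]<60);rr=np.flatnonzero(red[:,262:266].any(1))
  print(f,rr.min() if len(rr) else None,o)
  col=p[0:200,262].mean(1).astype(int);print(col[0:90:3])
E
```

```text
w4 196 [(10, [(205, 228), (298, 320)]), (30, [(216, 239), (287, 309)]), (45, [(225, 301)]), (70, [(246, 278)]), (90, [(247, 278)]), (120, [(248, 278)]), (150, [(248, 277)]), (180, [(249, 276)])]
[143 145 145 149 151 149 149 145 144 147 145 145 165 169 169 169 163 137
  86 105 171 171 169 171 171 168 170 167 167 168]
w5 196 [(10, [(202, 290), (293, 320)]), (30, [(200, 266), (277, 309)]), (45, [(200, 320)]), (70, [(201, 320)]), (90, [(213, 312)]), (120, [(246, 279)]), (150, [(249, 277)]), (180, [(249, 277)])]
[224 194 157 103 108  80  80  88  85 103 105 133 182 184 187 185 186 159
 102 162 189 190 191 189 190 189 187 187 189 188]
w6 196 [(10, [(200, 254), (269, 320)]), (30, [(200, 240), (241, 320)]), (45, [(200, 320)]), (70, [(200, 320)]), (90, [(207, 317)]), (120, [(247, 277)]), (150, [(246, 277)]), (180, [(247, 276)])]
[ 96  96  90  61 108 181 184 142 106 119 119 152 176 180 178 175 174 142
  90 110 178 183 182 181 181 180 181 181 180 178]
w7 189 [(10, [(200, 286), (299, 320)]), (30, [(200, 320)]), (45, [(200, 222), (225, 261), (265, 320)]), (70, [(200, 237), (249, 279), (286, 320)]), (90, [(210, 314)]), (120, [(250, 276)]), (150, [(250, 276)]), (180, [(250, 276)])]
[ 75 100 170 154  96  93  99  94  93  94  99  97  98  95  90  75 154 163
 167 172 161 101 127 172 170 172 173 171 174 173]
```

```bash
python3 - <<'E'
from h import *
d=np.load("w4.npz");c=(d["K"],d["T"]);t=np.array([484.6,-249.,127.2])
for L in(115.7,118):
 for th in(0,4,8,12,16,20,24,28):
  a=np.radians(th);o=[]
  def pt(x,z,y=0):
    dx,dz=x+L,z-12;return t+[y,dx*np.cos(a)+dz*np.sin(a),7-dx*np.sin(a)+dz*np.cos(a)]
  for x,z in[(-16,20),(-24,20),(-85,24)]:o.append(proj(0,pt(x,z),c)[1].round(1))
  for x in(-35,-60,-75):
    p,q=proj(0,pt(x,16,-7),c),proj(0,pt(x,16,7),c);o.append((p[1].round(),(q-p)[0].round(1)))
  print(L,th,o)
E
```

```text
115.7 0 [np.float64(31.3), np.float64(53.1), np.float64(199.7), (np.float64(83.0), np.float64(32.5)), (np.float64(142.0), np.float64(30.8)), (np.float64(174.0), np.float64(29.9))]
115.7 4 [np.float64(35.3), np.float64(55.6), np.float64(196.7), (np.float64(84.0), np.float64(31.1)), (np.float64(141.0), np.float64(30.0)), (np.float64(173.0), np.float64(29.3))]
115.7 8 [np.float64(40.1), np.float64(58.9), np.float64(194.2), (np.float64(86.0), np.float64(29.8)), (np.float64(141.0), np.float64(29.1)), (np.float64(172.0), np.float64(28.8))]
115.7 12 [np.float64(45.5), np.float64(62.9), np.float64(192.0), (np.float64(89.0), np.float64(28.6)), (np.float64(141.0), np.float64(28.3)), (np.float64(171.0), np.float64(28.2))]
115.7 16 [np.float64(51.5), np.float64(67.5), np.float64(190.2), (np.float64(93.0), np.float64(27.5)), (np.float64(142.0), np.float64(27.6)), (np.float64(171.0), np.float64(27.6))]
115.7 20 [np.float64(57.8), np.float64(72.5), np.float64(188.8), (np.float64(96.0), np.float64(26.5)), (np.float64(143.0), np.float64(26.9)), (np.float64(171.0), np.float64(27.1))]
115.7 24 [np.floa
[... 1076 characters left out ...]
64(46.9), np.float64(62.9), np.float64(185.4), (np.float64(88.0), np.float64(27.5)), (np.float64(137.0), np.float64(27.6)), (np.float64(166.0), np.float64(27.6))]
118 20 [np.float64(53.6), np.float64(68.3), np.float64(184.1), (np.float64(92.0), np.float64(26.4)), (np.float64(138.0), np.float64(26.8)), (np.float64(167.0), np.float64(27.1))]
118 24 [np.float64(60.6), np.float64(74.1), np.float64(183.1), (np.float64(97.0), np.float64(25.5)), (np.float64(140.0), np.float64(26.1)), (np.float64(168.0), np.float64(26.5))]
118 28 [np.float64(67.9), np.float64(80.2), np.float64(182.6), (np.float64(102.0), np.float64(24.6)), (np.float64(143.0), np.float64(25.4)), (np.float64(169.0), np.float64(26.0))]
```

Tilt measured: ring hangs about 14° down, still hooked over the thread end. Lift clear, then move aside so the wrist camera sees the nut next to the spanner.

```bash

python3 -m creep '[{"dx":0,"dy":0.005,"dz":0.02,"rx":0,"ry":0,"rz":0,"grip":1},{"dx":0,"dy":0.008,"dz":0.05,"rx":0,"ry":0,"rz":0,"grip":1},{"dx":0,"dy":0.008,"dz":0.09,"rx":0,"ry":0,"rz":0,"grip":1},{"dx":0,"dy":0.008,"dz":0.125,"rx":0,"ry":0,"rz":0,"grip":1},{"dx":0,"dy":0.008,"dz":0.125,"rx":0,"ry":0,"rz":0,"grip":1}]'
python3 rd.py
python3 -m creep '[{"dx":0,"dy":0.01,"dz":0.06,"rx":0,"ry":0,"rz":0,"grip":1},{"dx":0.04,"dy":0.06,"dz":0.115,"rx":0,"ry":0,"rz":-0.015,"grip":1},{"dx":0.08,"dy":0.12,"dz":0.115,"rx":0,"ry":0,"rz":-0.03,"grip":1},{"dx":0.1,"dy":0.18,"dz":0.115,"rx":0,"ry":0,"rz":-0.039,"grip":1},{"dx":0.1,"dy":0.18,"dz":0.115,"rx":0,"ry":0,"rz":-0.039,"grip":1}]'
cat > hexy.py <<'E'
from h import *
from scipy.ndimage import map_coordinates,gaussian_filter
def hexy(f,c,z=55,n=N):
  g=gaussian_filter(cv2.cvtColor(cv2.imread("pics/"+f),cv2.COLOR_BGR2GRAY).astype(float),0.7)
  ph=np.radians(np.arange(0,360,2));rr=np.arange(11,20,.25)
  I=np.array([[map_coordinates(g,np.array(proj(0,[n[0]+r*np.cos(a),n[1]+r*np.sin(a),z],c))[::-1,None],order=1)[0] for r in rr] for a in ph])
  G=abs(np.gradient(I,axis=1));sel=(rr>13.5)&(rr<18.8);
  w=G[:,sel];r=(w**2*rr[sel]).sum(1)/(w**2).sum(1)
  H=(r*np.exp(6j*ph)).mean();s=(np.degrees(np.angle(H))/6)%60  # corner angle
  return ((s-30)%60).round(1),abs(H).round(2),r.mean().round(2)
E
python3 - <<'E'
from hexy import *
c=cal("wrist");save("wrist","w8.png");s=ctrl.read_state();print(s["clock"],s["eef_pos"],s["force"],proj("wrist",[*N,55]))
np.savez("w8.npz",K=c[0],T=c[1])
d=np.load("w2.npz");
for z in(52,55):
  print("w2",hexy("w2.png",(d["K"],d["T"]),z),"w8",hexy("w8.png",c,z))
E
```

```text
clock: 14.72
eef_pos: [575.4, 79.1, 145.6]
tool_rot: [3.139, 0.0, 1.815]
force: [0.1, 0.3, -2.7]
width: 20.4
gripper_force: 61.5
RD 14.925 [ 5.7416e+02  7.9210e+01  1.4396e+02  1.0403e+02 -9.0000e-02  2.4000e-01
 -3.6100e+00 -7.0000e-02 -1.0000e-02 -1.0000e-02 -1.0000e-02]
clock: 15.55
eef_pos: [614.0, 154.4, 188.7]
tool_rot: [-3.14, -0.001, 1.575]
force: [-0.8, 1.1, -3.2]
width: 20.7
gripper_force: 61.5
15.6 [613.60827938 152.17054592 188.81925567] [-0.7633563  -0.42684851 -2.99958798] [191.90599862 147.93312726]
w2 (np.float64(12.2), np.float64(0.21), np.float64(16.49)) w8 (np.float64(48.2), np.float64(0.18), np.float64(16.76))
w2 (np.float64(11.4), np.float64(0.24), np.float64(16.61)) w8 (np.float64(47.6), np.float64(0.18), np.float64(16.69))
```

Nut reads 47.6° by the same measure that gave 11.4° before (hand-read 8.8°), so it stayed where the swing left it (~45°). Lay the spanner on open bench to level it and regrip nearer the ring.

```bash

python3 -m creep '[{"dx":-0.02,"dy":-0.07,"dz":0,"rx":0,"ry":0,"rz":0,"grip":1},{"dx":-0.05,"dy":-0.16,"dz":0,"rx":0,"ry":0,"rz":0,"grip":1},{"dx":-0.09,"dy":-0.25,"dz":0,"rx":0,"ry":0,"rz":0,"grip":1},{"dx":-0.12,"dy":-0.33,"dz":0,"rx":0,"ry":0,"rz":0,"grip":1},{"dx":-0.142,"dy":-0.36,"dz":0,"rx":0,"ry":0,"rz":0,"grip":1}]'
python3 -m creep '[{"dx":-0.04,"dy":-0.09,"dz":-0.03,"rx":0,"ry":0,"rz":0,"grip":1},{"dx":-0.08,"dy":-0.2,"dz":-0.09,"rx":0,"ry":0,"rz":0,"grip":1},{"dx":-0.12,"dy":-0.3,"dz":-0.17,"rx":0,"ry":0,"rz":0,"grip":1},{"dx":-0.142,"dy":-0.36,"dz":-0.26,"rx":0,"ry":0,"rz":0,"grip":1},{"dx":-0.142,"dy":-0.36,"dz":-0.297,"rx":0,"ry":0,"rz":0,"grip":1}]'
python3 -m creep '[{"dx":0,"dy":0,"dz":-0.05,"rx":0,"ry":0,"rz":0,"grip":1},{"dx":0,"dy":0,"dz":-0.09,"rx":0,"ry":0,"rz":0,"grip":1},{"dx":0,"dy":0,"dz":-0.12,"rx":0,"ry":0,"rz":0,"grip":1},{"dx":0,"dy":0,"dz":-0.145,"rx":0,"ry":0,"rz":0,"grip":1},{"dx":0,"dy":0,"dz":-0.158,"rx":0,"ry":0,"rz":0,"grip":1}]'
python3 rd.py
```

```text
clock: 16.23
eef_pos: [556.2, 3.5, 190.0]
tool_rot: [-3.141, 0.001, 1.566]
force: [0.2, 1.3, -4.0]
width: 20.5
gripper_force: 61.4
clock: 16.85
eef_pos: [498.9, -138.7, 69.5]
tool_rot: [-3.139, 0.0, 1.567]
force: [-0.1, 0.5, -2.9]
width: 20.0
gripper_force: 61.3
clock: 17.48
eef_pos: [501.4, -137.1, 7.8]
tool_rot: [3.14, 0.0, 1.57]
force: [0.5, -3.1, 3.0]
width: 20.5
gripper_force: 62.1
RD 17.675 [ 5.0112e+02 -1.3663e+02  7.7600e+00  8.9970e+01  1.4900e+00 -2.0700e+00
  6.4000e-01 -7.0000e-02 -2.2000e-01 -1.4000e-01  4.4000e-01]
```

```bash

python3 -m creep '[{"dx":0,"dy":0,"dz":-0.006,"rx":0,"ry":0,"rz":0,"grip":1},{"dx":0,"dy":0,"dz":-0.006,"rx":0,"ry":0,"rz":0,"grip":-0.2},{"dx":0,"dy":0,"dz":-0.006,"rx":0,"ry":0,"rz":0,"grip":-0.2},{"dx":0,"dy":0,"dz":-0.006,"rx":0,"ry":0,"rz":0,"grip":-0.2},{"dx":0,"dy":0.02,"dz":-0.006,"rx":0,"ry":0,"rz":0,"grip":-0.2}]'
python3 -m creep '[{"dx":0,"dy":0.02,"dz":0,"rx":0,"ry":0,"rz":0,"grip":-0.2},{"dx":0,"dy":0.02,"dz":0,"rx":0,"ry":0,"rz":0,"grip":0.2},{"dx":0,"dy":0.02,"dz":0,"rx":0,"ry":0,"rz":0,"grip":1},{"dx":0,"dy":0.02,"dz":0,"rx":0,"ry":0,"rz":0,"grip":1},{"dx":0,"dy":0.02,"dz":0,"rx":0,"ry":0,"rz":0,"grip":1}]'
python3 rd.py
python3 -m creep '[{"dx":0,"dy":0,"dz":0,"rx":0,"ry":0,"rz":0,"grip":1},{"dx":0,"dy":0,"dz":0.06,"rx":0,"ry":0,"rz":0,"grip":1},{"dx":0,"dy":0,"dz":0.16,"rx":0,"ry":0,"rz":0,"grip":1},{"dx":0,"dy":0,"dz":0.26,"rx":0,"ry":0,"rz":0,"grip":1},{"dx":0,"dy":0,"dz":0.3,"rx":0,"ry":0,"rz":0,"grip":1}]'
python3 - <<'E'
from h import *
c=cal("wrist");im=save("wrist","w9.png");s=ctrl.read_state();t=s["eef_pos"];print(s["clock"],t,s["tool_rot"],s["width"],s["force"],s["torque"])
np.savez("w9.npz",K=c[0],T=c[1])
p=im.astype(int)
for u in(258,262,266):print(u,p[0:110:2,u].mean(1).astype(int))
red=(p[...,0]>110)&(p[...,1]<60)&(p[...,2]<60);print(np.flatnonzero(red[:,258:270].any(1))[:3])
for r in range(60,170,15):
  g=p[r,200:320];k=np.flatnonzero((abs(g[:,0]-g[:,2])<25)&(g.mean(1)>85))+200;print(r,k.min() if len(k) else 0,k.max() if len(k) else 0,end="; ")
for L in(100,102,104):
 for th in(-4,0,4,8):
  a=np.radians(th)
  def pt(x,z,y=0):
    dx,dz=x+L,z-12;return t+[y,dx*np.cos(a)+dz*np.sin(a),7-dx*np.sin(a)+dz*np.cos(a)]
  print(L,th,[proj(0,pt(x,z),c)[1].round(1) for x,z in[(16,20),(-16,20),(-24,20),(-85,24)]])
E
```

```text
clock: 18.3
eef_pos: [500.6, -129.0, 5.5]
tool_rot: [-3.142, 0.0, 1.57]
force: [-0.1, -0.4, -0.5]
width: 51.5
gripper_force: 0.0
clock: 18.92
eef_pos: [500.9, -120.6, 5.7]
tool_rot: [3.141, -0.0, 1.571]
force: [-0.1, 1.6, 4.7]
width: 20.5
gripper_force: 59.8
RD 19.125 [ 5.0093e+02 -1.2059e+02  5.7700e+00  8.9990e+01 -4.1000e-01  2.1600e+00
  5.1600e+00  3.9000e-01  5.0000e-02  5.0000e-02 -1.8000e-01]
clock: 19.75
eef_pos: [501.4, -121.4, 126.9]
tool_rot: [3.139, 0.001, 1.57]
force: [-0.3, -0.8, -2.7]
width: 20.4
gripper_force: 59.4
19.8 [ 501.80297893 -121.37830536  127.7181724 ] [3.13817039e+00 9.38880318e-04 1.57009248e+00] 20.78646545523693 [ 0.23918049 -0.07987769 -1.10027639] [-0.07578431 -0.04711767 -0.05194189]
258 [156 152 153 152 150 150 150 151 150 153 150 150 151 154 150 152 153 153
 155 154 153 154 152 153 152 156 155 158 159 159 157 157 153 163 172 167
 170 163 162 161 148 117  87 106 155 169 168 171 168 166 166 169 167 167
 165]
262 [153 155 153 153 153 149 149 154 152 155 156 152 150 154 151 151 150 151
 153 155 153 153 154 155 152 156 156 155 157 156 155 153 150 166 1
[... 699 characters left out ...]
.float64(76.3), np.float64(94.5), np.float64(226.7)]
102 -4 [np.float64(-30.2), np.float64(67.4), np.float64(89.1), np.float64(230.2)]
102 0 [np.float64(-22.0), np.float64(67.9), np.float64(88.5), np.float64(227.5)]
102 4 [np.float64(-13.3), np.float64(69.4), np.float64(88.8), np.float64(224.9)]
102 8 [np.float64(-4.1), np.float64(71.8), np.float64(90.0), np.float64(222.6)]
104 -4 [np.float64(-37.0), np.float64(61.9), np.float64(83.8), np.float64(226.3)]
104 0 [np.float64(-28.1), np.float64(62.7), np.float64(83.4), np.float64(223.5)]
104 4 [np.float64(-18.7), np.float64(64.5), np.float64(84.0), np.float64(220.8)]
104 8 [np.float64(-9.0), np.float64(67.1), np.float64(85.5), np.float64(218.4)]
```

```bash
python3 - <<'E'
from h import *
d=np.load("w3.npz");c=(d["K"],d["T"]);p=cv2.imread("pics/w3.png").astype(int)
print(p[10:90:1,264:268].mean((1,2)).astype(int))
for oy in(-132,-133,-134):print(oy,[proj(0,[484.5,oy+x,z],c)[1].round(1) for x,z in[(24,20),(16,20),(-16,20),(-24,20),(-24,0),(-85,24)]])
E
```

```text
[129 130 129 129 130 132 138 143 143 147 147 146 145 140 123 101  76  64
  63  62  63  64  69  71  72  72  74  77  94 115 123 125 125 127 126 127
 127 129 127 127 127 127 129 127 128 128 129 126 128 128 128 128 127 128
 128 128 128 129 133 141 147 150 147 146 144 141 134 116  99  91 112 136
 147 147 148 148 147 148 148 147]
-132 [np.float64(13.4), np.float64(24.6), np.float64(67.2), np.float64(77.3), np.float64(80.3), np.float64(150.1)]
-133 [np.float64(14.8), np.float64(25.9), np.float64(68.4), np.float64(78.6), np.float64(81.5), np.float64(151.2)]
-134 [np.float64(16.2), np.float64(27.3), np.float64(69.7), np.float64(79.9), np.float64(82.6), np.float64(152.4)]
```

Flat reference (w3) shows the model is unbiased, so the ring droops ~5° in the grip. Tilt the tool 5° to level it and go back over the nut at yaw 104°.

```bash

python3 -m creep '[{"dx":0,"dy":0.05,"dz":0,"rx":0.007,"ry":0,"rz":0,"grip":1},{"dx":0.02,"dy":0.1,"dz":0,"rx":0.014,"ry":0,"rz":0,"grip":1},{"dx":0.04,"dy":0.16,"dz":0,"rx":0.014,"ry":0,"rz":0,"grip":1},{"dx":0.06,"dy":0.2,"dz":0,"rx":0.014,"ry":0,"rz":0,"grip":1},{"dx":0.07,"dy":0.226,"dz":0,"rx":0.014,"ry":0,"rz":0,"grip":1}]'
python3 -m creep '[{"dx":0.02,"dy":0.07,"dz":0,"rx":0,"ry":0,"rz":0.01,"grip":1},{"dx":0.05,"dy":0.15,"dz":0,"rx":0,"ry":0,"rz":0.02,"grip":1},{"dx":0.08,"dy":0.23,"dz":0,"rx":0,"ry":0,"rz":0.03,"grip":1},{"dx":0.104,"dy":0.3,"dz":0,"rx":0,"ry":0,"rz":0.039,"grip":1},{"dx":0.104,"dy":0.3,"dz":0,"rx":0,"ry":0,"rz":0.039,"grip":1}]'
python3 -m creep '[{"dx":0,"dy":0,"dz":-0.03,"rx":0,"ry":0,"rz":0,"grip":1},{"dx":0,"dy":0,"dz":-0.07,"rx":0,"ry":0,"rz":0,"grip":1},{"dx":0,"dy":0,"dz":-0.1,"rx":0,"ry":0,"rz":0,"grip":1},{"dx":0,"dy":0,"dz":-0.11,"rx":0,"ry":0,"rz":0,"grip":1},{"dx":0,"dy":0,"dz":-0.11,"rx":0,"ry":0,"rz":0,"grip":1}]'
python3 rd.py; python3 -c "
from h import *
print(P(104,104),ctrl.read_state()['tool_rot'])"
```

```text
clock: 20.42
eef_pos: [529.1, -28.8, 124.7]
tool_rot: [-3.141, -0.089, 1.572]
force: [0.3, -1.1, -3.4]
width: 20.6
gripper_force: 59.3
clock: 21.05
eef_pos: [570.7, 93.3, 125.0]
tool_rot: [3.141, -0.09, 1.821]
force: [0.2, 0.1, -2.4]
width: 20.8
gripper_force: 59.3
clock: 21.68
eef_pos: [570.2, 89.4, 81.1]
tool_rot: [-3.141, -0.088, 1.815]
force: [-0.0, -0.5, -2.7]
width: 20.8
gripper_force: 59.3
RD 21.875 [ 5.7070e+02  8.9600e+01  8.1820e+01  1.0402e+02 -2.4000e-01  5.0000e-02
 -3.2300e+00 -1.8000e-01 -3.0000e-02  2.0000e-02 -0.0000e+00]
[571.05987714  89.28924447] [ 3.14057411 -0.08790974  1.81570364]
```

```bash

python3 -m creep '[{"dx":0,"dy":0,"dz":-0.025,"rx":0,"ry":0,"rz":0,"grip":1},{"dx":0,"dy":0,"dz":-0.04,"rx":0,"ry":0,"rz":0,"grip":1},{"dx":0,"dy":0,"dz":-0.05,"rx":0,"ry":0,"rz":0,"grip":1},{"dx":0,"dy":0,"dz":-0.06,"rx":0,"ry":0,"rz":0,"grip":1},{"dx":0,"dy":0,"dz":-0.065,"rx":0,"ry":0,"rz":0,"grip":1}]'
python3 rd.py
python3 -m creep '[{"dx":0,"dy":0,"dz":-0.005,"rx":0,"ry":0,"rz":0,"grip":1},{"dx":0,"dy":0,"dz":-0.01,"rx":0,"ry":0,"rz":0,"grip":1},{"dx":0,"dy":0,"dz":-0.014,"rx":0,"ry":0,"rz":0,"grip":1},{"dx":0,"dy":0,"dz":-0.018,"rx":0,"ry":0,"rz":0,"grip":1},{"dx":0,"dy":0,"dz":-0.018,"rx":0,"ry":0,"rz":0,"grip":1}]'
python3 rd.py
```

```text
clock: 22.5
eef_pos: [570.3, 89.6, 55.2]
tool_rot: [-3.141, -0.088, 1.816]
force: [-0.2, 0.4, -3.3]
width: 20.6
gripper_force: 59.4
RD 22.7 [ 5.7032e+02  8.9630e+01  5.5370e+01  1.0402e+02 -1.3000e-01  9.0000e-02
 -2.9300e+00 -2.0000e-01 -4.0000e-02  0.0000e+00 -1.0000e-02]
clock: 23.32
eef_pos: [570.7, 88.7, 47.9]
tool_rot: [3.141, -0.087, 1.815]
force: [1.3, -2.9, -2.6]
width: 20.5
gripper_force: 59.4
RD 23.525 [ 5.7065e+02  8.8840e+01  4.7990e+01  1.0399e+02  1.8000e+00 -3.2600e+00
 -3.0300e+00 -9.1000e-01 -3.6000e-01 -4.0000e-02  6.0000e-02]
```

```bash
sed -i 's/range(4)/range(2)/' rd.py; python3 - <<'E'
from h import *
arc(P(104,104),104,[100,97,93,90,86],105.5)
for a in(86,80,74,68,62,56,50,44):arc(P(a,105.5),a,[a-3,a-6],105.5)
E
```

```text
100 dx -0.0171 dy -0.0075 rz -0.0111
97 dx -0.0308 dy -0.0095 rz -0.0194
93 dx -0.0491 dy -0.0111 rz -0.0306
90 dx -0.0629 dy -0.0115 rz -0.0389
86 dx -0.0813 dy -0.0108 rz -0.0500
83 dx -0.0137 dy 0.0013 rz -0.0083
80 dx -0.0274 dy 0.0034 rz -0.0167
77 dx -0.0135 dy 0.0028 rz -0.0083
74 dx -0.0269 dy 0.0062 rz -0.0167
71 dx -0.0132 dy 0.0042 rz -0.0083
68 dx -0.0261 dy 0.0090 rz -0.0167
65 dx -0.0127 dy 0.0055 rz -0.0083
62 dx -0.0250 dy 0.0117 rz -0.0167
59 dx -0.0120 dy 0.0068 rz -0.0083
56 dx -0.0237 dy 0.0142 rz -0.0167
53 dx -0.0112 dy 0.0080 rz -0.0083
50 dx -0.0220 dy 0.0166 rz -0.0167
47 dx -0.0103 dy 0.0091 rz -0.0083
44 dx -0.0202 dy 0.0188 rz -0.0167
41 dx -0.0093 dy 0.0102 rz -0.0083
38 dx -0.0181 dy 0.0208 rz -0.0167
```

```bash

python3 -m creep '[{"dx":-0.0171,"dy":-0.0075,"dz":-0.003,"rx":0,"ry":0,"rz":-0.0111,"grip":1},{"dx":-0.0308,"dy":-0.0095,"dz":-0.003,"rx":0,"ry":0,"rz":-0.0194,"grip":1},{"dx":-0.0491,"dy":-0.0111,"dz":-0.003,"rx":0,"ry":0,"rz":-0.0306,"grip":1},{"dx":-0.0629,"dy":-0.0115,"dz":-0.003,"rx":0,"ry":0,"rz":-0.0389,"grip":1},{"dx":-0.0813,"dy":-0.0108,"dz":-0.003,"rx":0,"ry":0,"rz":-0.05,"grip":1}]'
python3 rd.py
```

```text
clock: 24.15
eef_pos: [538.0, 85.4, 47.3]
tool_rot: [3.14, -0.088, 1.498]
force: [2.9, -1.9, -3.4]
width: 20.7
gripper_force: 59.3
RD 24.25 [ 5.375e+02  8.549e+01  4.729e+01  8.578e+01  3.310e+00 -1.650e+00
 -3.570e+00 -7.100e-01 -8.000e-01 -2.500e-01  1.100e-01]
```

```bash

python3 -m creep '[{"dx":-0.003,"dy":0.0003,"dz":-0.004,"rx":0,"ry":0,"rz":-0.0017,"grip":1},{"dx":-0.0068,"dy":0.0006,"dz":-0.006,"rx":0,"ry":0,"rz":-0.0042,"grip":1},{"dx":-0.0137,"dy":0.0013,"dz":-0.006,"rx":0,"ry":0,"rz":-0.0083,"grip":1},{"dx":-0.02,"dy":0.0023,"dz":-0.006,"rx":0,"ry":0,"rz":-0.0125,"grip":1},{"dx":-0.0274,"dy":0.0034,"dz":-0.006,"rx":0,"ry":0,"rz":-0.0167,"grip":1}]'
python3 rd.py
```

```text
clock: 24.88
eef_pos: [527.2, 86.7, 45.0]
tool_rot: [3.141, -0.088, 1.394]
force: [3.0, -2.5, 5.2]
width: 20.6
gripper_force: 60.4
RD 24.975 [ 5.2706e+02  8.6800e+01  4.5000e+01  7.9890e+01  2.4900e+00 -3.2600e+00
  4.8500e+00 -7.0000e-02 -7.4000e-01 -1.8000e-01  1.4000e-01]
```

Upward force of 8 N: ring on the flange. Go on in 6° steps.

```bash

python3 -m creep '[{"dx":-0.0027,"dy":0.0005,"dz":0,"rx":0,"ry":0,"rz":-0.0017,"grip":1},{"dx":-0.0067,"dy":0.0014,"dz":0,"rx":0,"ry":0,"rz":-0.0042,"grip":1},{"dx":-0.0135,"dy":0.0028,"dz":0,"rx":0,"ry":0,"rz":-0.0083,"grip":1},{"dx":-0.02,"dy":0.0045,"dz":0,"rx":0,"ry":0,"rz":-0.0125,"grip":1},{"dx":-0.0269,"dy":0.0062,"dz":0,"rx":0,"ry":0,"rz":-0.0167,"grip":1}]'
python3 rd.py
```

```text
clock: 25.6
eef_pos: [516.7, 89.2, 44.9]
tool_rot: [3.14, -0.088, 1.29]
force: [2.9, -2.6, 4.9]
width: 20.6
gripper_force: 60.5
RD 25.7 [ 5.1645e+02  8.9290e+01  4.4920e+01  7.3900e+01  2.9100e+00 -3.7400e+00
  5.5100e+00 -1.0000e-02 -8.6000e-01 -2.1000e-01  2.0000e-01]
```

```bash

python3 -m creep '[{"dx":-0.0026,"dy":0.0008,"dz":0,"rx":0,"ry":0,"rz":-0.0017,"grip":1},{"dx":-0.0066,"dy":0.002,"dz":0,"rx":0,"ry":0,"rz":-0.0042,"grip":1},{"dx":-0.0132,"dy":0.0042,"dz":0,"rx":0,"ry":0,"rz":-0.0083,"grip":1},{"dx":-0.0197,"dy":0.0065,"dz":0,"rx":0,"ry":0,"rz":-0.0125,"grip":1},{"dx":-0.0261,"dy":0.009,"dz":0,"rx":0,"ry":0,"rz":-0.0167,"grip":1}]'
python3 rd.py
```

```text
clock: 26.32
eef_pos: [506.3, 92.8, 44.9]
tool_rot: [3.14, -0.089, 1.185]
force: [2.1, -3.7, 6.3]
width: 20.6
gripper_force: 60.5
RD 26.425 [ 5.0615e+02  9.2890e+01  4.4910e+01  6.7880e+01  2.8000e+00 -3.6700e+00
  4.9800e+00 -1.0000e-01 -8.7000e-01 -2.6000e-01  1.6000e-01]
```

Still running (0.16 N m).

```bash

python3 -m creep '[{"dx":-0.0025,"dy":0.001,"dz":0,"rx":0,"ry":0,"rz":-0.0017,"grip":1},{"dx":-0.0063,"dy":0.0027,"dz":0,"rx":0,"ry":0,"rz":-0.0042,"grip":1},{"dx":-0.0127,"dy":0.0055,"dz":0,"rx":0,"ry":0,"rz":-0.0083,"grip":1},{"dx":-0.0189,"dy":0.0085,"dz":0,"rx":0,"ry":0,"rz":-0.0125,"grip":1},{"dx":-0.025,"dy":0.0117,"dz":0,"rx":0,"ry":0,"rz":-0.0167,"grip":1}]'
python3 rd.py
```

```text
clock: 27.05
eef_pos: [496.6, 97.4, 44.9]
tool_rot: [3.139, -0.089, 1.08]
force: [4.8, -3.4, 3.9]
width: 20.7
gripper_force: 60.3
RD 27.15 [ 4.9648e+02  9.7440e+01  4.4870e+01  6.1880e+01  4.6100e+00 -3.6600e+00
  3.9500e+00 -1.9000e-01 -1.3500e+00 -1.2000e-01  4.9000e-01]
```

Torque is rising (0.49): nut home. Advance 5° more.

```bash

python3 -m creep '[{"dx":-0.0025,"dy":0.0013,"dz":0,"rx":0,"ry":0,"rz":-0.0017,"grip":1},{"dx":-0.006,"dy":0.0033,"dz":0,"rx":0,"ry":0,"rz":-0.0042,"grip":1},{"dx":-0.012,"dy":0.0068,"dz":0,"rx":0,"ry":0,"rz":-0.0083,"grip":1},{"dx":-0.016,"dy":0.0092,"dz":0,"rx":0,"ry":0,"rz":-0.0111,"grip":1},{"dx":-0.0198,"dy":0.0117,"dz":0,"rx":0,"ry":0,"rz":-0.0139,"grip":1}]'
python3 rd.py
```

```text
clock: 27.78
eef_pos: [489.1, 101.7, 44.9]
tool_rot: [3.138, -0.089, 0.994]
force: [4.4, -3.4, 4.2]
width: 20.8
gripper_force: 60.3
RD 27.875 [ 4.8903e+02  1.0180e+02  4.4900e+01  5.6940e+01  5.1500e+00 -4.2600e+00
  3.7200e+00 -3.8000e-01 -1.4800e+00  8.0000e-02  7.7000e-01]
```

```bash
cat >> h.py <<'E'
def tq(s,n=N,h=250):
    "moment about the nut axis, torque taken about a point h behind the TCP"
    from scipy.spatial.transform import Rotation as Ro
    p=s["eef_pos"]-h*Ro.from_euler("xyz",s["tool_rot"]).as_matrix()[:,2]
    r=(p[:2]-n)/1000;f=s["force"];return r[0]*f[1]-r[1]*f[0]+s["torque"][2]
E
python3 rd.py
python3 -m creep '[{"dx":-0.0024,"dy":0.0015,"dz":0,"rx":0,"ry":0,"rz":-0.0017,"grip":1},{"dx":-0.006,"dy":0.0039,"dz":0,"rx":0,"ry":0,"rz":-0.0042,"grip":1},{"dx":-0.0115,"dy":0.0078,"dz":0,"rx":0,"ry":0,"rz":-0.0083,"grip":1},{"dx":-0.0115,"dy":0.0078,"dz":0,"rx":0,"ry":0,"rz":-0.0083,"grip":1},{"dx":-0.0115,"dy":0.0078,"dz":0,"rx":0,"ry":0,"rz":-0.0083,"grip":1}]'
python3 rd.py
```

```text
RD 27.975 [ 4.8915e+02  1.0174e+02  4.4900e+01  5.6980e+01  4.8100e+00 -3.9400e+00
  3.5000e+00 -3.8000e-01 -1.4500e+00  1.4000e-01  9.3000e-01]
clock: 28.6
eef_pos: [484.8, 104.7, 44.9]
tool_rot: [3.138, -0.089, 0.943]
force: [4.9, -3.3, 2.4]
width: 20.4
gripper_force: 60.2
RD 28.7 [ 4.8480e+02  1.0466e+02  4.4910e+01  5.4010e+01  5.1300e+00 -4.7900e+00
  3.0300e+00 -4.4000e-01 -1.4800e+00  2.5000e-01  1.1400e+00]
```

```bash

python3 -m creep '[{"dx":-0.0037,"dy":0.0027,"dz":0,"rx":0,"ry":0,"rz":-0.0028,"grip":1},{"dx":-0.0037,"dy":0.0027,"dz":0,"rx":0,"ry":0,"rz":-0.0028,"grip":1},{"dx":-0.0037,"dy":0.0027,"dz":0,"rx":0,"ry":0,"rz":-0.0028,"grip":1},{"dx":-0.0037,"dy":0.0027,"dz":0,"rx":0,"ry":0,"rz":-0.0028,"grip":1},{"dx":-0.0037,"dy":0.0027,"dz":0,"rx":0,"ry":0,"rz":-0.0028,"grip":1}]'
python3 rd.py; python3 - <<'E'
from h import *
arc(P(53,105.5),53,[57,61,65,69,72],105.5)
E
```

```text
clock: 29.32
eef_pos: [483.4, 105.8, 44.9]
tool_rot: [3.138, -0.089, 0.925]
force: [4.7, -4.4, 3.2]
width: 20.7
gripper_force: 60.2
RD 29.425 [ 4.8335e+02  1.0574e+02  4.4910e+01  5.3010e+01  5.6600e+00 -4.3700e+00
  3.8300e+00 -4.7000e-01 -1.5500e+00  2.4000e-01  1.1500e+00]
57 dx 0.0151 dy -0.0106 rz 0.0111
61 dx 0.0309 dy -0.0200 rz 0.0222
65 dx 0.0473 dy -0.0284 rz 0.0333
69 dx 0.0642 dy -0.0356 rz 0.0444
72 dx 0.0772 dy -0.0402 rz 0.0528
```

Torque holds at about 1.15 N m (≈0.2 rad, green). Back off to mid-play and check for side load before lifting.

```bash

python3 -m creep '[{"dx":0.0151,"dy":-0.0106,"dz":0,"rx":0,"ry":0,"rz":0.0111,"grip":1},{"dx":0.0309,"dy":-0.02,"dz":0.002,"rx":0,"ry":0,"rz":0.0222,"grip":1},{"dx":0.0473,"dy":-0.0284,"dz":0.004,"rx":0,"ry":0,"rz":0.0333,"grip":1},{"dx":0.0642,"dy":-0.0356,"dz":0.006,"rx":0,"ry":0,"rz":0.0444,"grip":1},{"dx":0.0728,"dy":-0.0388,"dz":0.006,"rx":0,"ry":0,"rz":0.05,"grip":1}]'
python3 rd.py
```

```text
clock: 30.05
eef_pos: [510.6, 91.1, 46.4]
tool_rot: [-3.141, -0.088, 1.238]
force: [4.1, -1.5, -3.0]
width: 20.5
gripper_force: 59.5
RD 30.15 [ 5.108e+02  9.103e+01  4.650e+01  7.096e+01  4.690e+00 -1.100e-01
 -4.080e+00 -2.000e-01 -8.900e-01 -6.800e-01 -1.100e-01]
```

```bash

python3 -m creep '[{"dx":0.003,"dy":0,"dz":0,"rx":0,"ry":0,"rz":0,"grip":1},{"dx":0.006,"dy":0,"dz":0,"rx":0,"ry":0,"rz":0,"grip":1},{"dx":0.006,"dy":0,"dz":0.003,"rx":0,"ry":0,"rz":0,"grip":1},{"dx":0.006,"dy":0,"dz":0.006,"rx":0,"ry":0,"rz":0,"grip":1},{"dx":0.006,"dy":0,"dz":0.01,"rx":0,"ry":0,"rz":0,"grip":1}]'
python3 rd.py
```

```text
clock: 30.78
eef_pos: [511.7, 91.2, 50.6]
tool_rot: [-3.139, -0.087, 1.24]
force: [0.4, -0.3, -10.7]
width: 20.6
gripper_force: 59.2
RD 30.875 [ 5.1168e+02  9.1230e+01  5.0730e+01  7.1060e+01 -3.6000e-01  7.0000e-02
 -1.0260e+01 -8.5000e-01  4.1000e-01 -8.0000e-02 -1.2000e-01]
```

Side load gone, but 7 N of vertical sticking: raise the ring end by a further 4° tilt with small yaw wiggles.

```bash

python3 -m creep '[{"dx":0,"dy":0,"dz":0,"rx":0.003,"ry":-0.001,"rz":0.005,"grip":1},{"dx":0,"dy":0,"dz":0,"rx":0.006,"ry":-0.002,"rz":-0.005,"grip":1},{"dx":0,"dy":0,"dz":0.003,"rx":0.009,"ry":-0.003,"rz":0.004,"grip":1},{"dx":0,"dy":0,"dz":0.006,"rx":0.0105,"ry":-0.0036,"rz":-0.004,"grip":1},{"dx":0,"dy":0,"dz":0.01,"rx":0.0105,"ry":-0.0036,"rz":0,"grip":1}]'
python3 rd.py
```

```text
clock: 31.5
eef_pos: [512.8, 92.8, 55.3]
tool_rot: [-3.14, -0.16, 1.24]
force: [2.9, 4.9, -11.7]
width: 20.5
gripper_force: 59.2
RD 31.6 [ 5.132e+02  9.281e+01  5.551e+01  7.111e+01  8.700e-01  4.620e+00
 -7.730e+00  8.000e-02  1.400e-01  1.200e-01  3.000e-02]
```

```bash

python3 -m creep '[{"dx":0.001,"dy":0.003,"dz":0,"rx":0,"ry":0,"rz":0.004,"grip":1},{"dx":0.0016,"dy":0.006,"dz":0.002,"rx":0,"ry":0,"rz":-0.004,"grip":1},{"dx":0.0016,"dy":0.006,"dz":0.005,"rx":0,"ry":0,"rz":0.004,"grip":1},{"dx":0.0016,"dy":0.006,"dz":0.008,"rx":0,"ry":0,"rz":-0.004,"grip":1},{"dx":0.0016,"dy":0.006,"dz":0.012,"rx":0,"ry":0,"rz":0,"grip":1}]'
python3 rd.py
```

```text
clock: 32.22
eef_pos: [513.3, 93.6, 59.8]
tool_rot: [-3.141, -0.158, 1.239]
force: [1.2, 3.4, -9.0]
width: 20.6
gripper_force: 59.4
RD 32.325 [ 5.1385e+02  9.3510e+01  6.0060e+01  7.1070e+01 -1.8300e+00  3.3000e+00
 -8.5800e+00 -3.2000e-01  5.7000e-01  3.1000e-01 -9.0000e-02]
```

```bash

python3 -m creep '[{"dx":0,"dy":0.003,"dz":0.004,"rx":0,"ry":0,"rz":-0.004,"grip":1},{"dx":0,"dy":0.005,"dz":0.008,"rx":0,"ry":0,"rz":0.004,"grip":1},{"dx":0,"dy":0.005,"dz":0.014,"rx":0,"ry":0,"rz":-0.004,"grip":1},{"dx":0,"dy":0.005,"dz":0.02,"rx":0,"ry":0,"rz":0.004,"grip":1},{"dx":0,"dy":0.005,"dz":0.025,"rx":0,"ry":0,"rz":0,"grip":1}]'
python3 rd.py
python3 - <<'E'
from h import *
im=save("wrist","w10.png");p=im.astype(int)
for u in(258,266):print(u,p[0:130:2,u].mean(1).astype(int))
red=(p[...,0]>110)&(p[...,1]<60)&(p[...,2]<60);print(np.flatnonzero(red[:,258:270].any(1))[:3])
E
```

```text
clock: 32.95
eef_pos: [515.7, 94.8, 70.9]
tool_rot: [3.139, -0.159, 1.237]
force: [-0.7, 0.6, -2.2]
width: 20.4
gripper_force: 60.0
RD 33.05 [ 5.1513e+02  9.5000e+01  7.0920e+01  7.0850e+01 -2.0000e-01  1.6000e-01
 -3.0800e+00 -2.7000e-01  1.5000e-01  1.0000e-02 -3.0000e-02]
258 [157 161 161 162 146 114  79  66  71  71  69  71  70  72  68 113 190 183
 106 138 160 119  94  91  90  92  92  92  93  90  91  92  92  95  94  90
  91  73  74 139 157 165 165 166 165 167 159 122  85 126 160 170 170 167
 168 167 166 166 166 167 168 168 166 166 167]
266 [156 160 160 162 146 111  79  70  68  69  70  71  73  74  69 110 174 118
 124 160 167 158 118  93  91  90  93  92  95  95  94  94  90  90  90  90
  77  91 161 175 156 163 165 168 169 171 158 119  85 133 174 176 180 180
 179 178 176 178 177 177 177 176 177 175 175]
[220 221 222]
```

Free. Lift clear and carry it to the open bench.

```bash

python3 -m creep '[{"dx":0,"dy":0,"dz":0.03,"rx":0,"ry":0,"rz":0,"grip":1},{"dx":0,"dy":0,"dz":0.08,"rx":0,"ry":0,"rz":0,"grip":1},{"dx":0,"dy":0,"dz":0.14,"rx":0,"ry":0,"rz":0,"grip":1},{"dx":0,"dy":0,"dz":0.19,"rx":0,"ry":0,"rz":0,"grip":1},{"dx":0,"dy":0,"dz":0.19,"rx":0,"ry":0,"rz":0,"grip":1}]'
python3 -m creep '[{"dx":-0.01,"dy":-0.1,"dz":0,"rx":0,"ry":0,"rz":0.01,"grip":1},{"dx":-0.02,"dy":-0.22,"dz":0,"rx":0,"ry":0,"rz":0.02,"grip":1},{"dx":-0.03,"dy":-0.35,"dz":0,"rx":0,"ry":0,"rz":0.035,"grip":1},{"dx":-0.038,"dy":-0.48,"dz":0,"rx":0,"ry":0,"rz":0.053,"grip":1},{"dx":-0.038,"dy":-0.58,"dz":0,"rx":0,"ry":0,"rz":0.053,"grip":1}]'
python3 -m creep '[{"dx":0,"dy":0,"dz":-0.06,"rx":0,"ry":0,"rz":0,"grip":1},{"dx":0,"dy":0,"dz":-0.14,"rx":0,"ry":0,"rz":0,"grip":1},{"dx":0,"dy":0,"dz":-0.22,"rx":0,"ry":0,"rz":0,"grip":1},{"dx":0,"dy":0,"dz":-0.28,"rx":0,"ry":0,"rz":0,"grip":1},{"dx":0,"dy":0,"dz":-0.3,"rx":0,"ry":0,"rz":0,"grip":1}]'
python3 rd.py
```

```text
clock: 33.72
eef_pos: [515.1, 95.3, 147.8]
tool_rot: [3.138, -0.159, 1.24]
force: [1.0, 0.3, -2.9]
width: 20.7
gripper_force: 60.1
clock: 34.35
eef_pos: [498.1, -139.5, 145.3]
tool_rot: [-3.141, -0.157, 1.57]
force: [0.7, 0.8, -3.9]
width: 20.6
gripper_force: 60.0
clock: 34.98
eef_pos: [497.3, -136.5, 24.1]
tool_rot: [-3.138, -0.159, 1.571]
force: [0.4, 0.0, -2.8]
width: 20.5
gripper_force: 59.9
RD 35.075 [ 4.9780e+02 -1.3664e+02  2.4620e+01  9.0020e+01  2.8000e-01 -1.5000e-01
 -2.9400e+00 -2.8000e-01  3.0000e-02  0.0000e+00  1.1000e-01]
```

```bash

python3 -m creep '[{"dx":0,"dy":0,"dz":-0.015,"rx":-0.004,"ry":0,"rz":0,"grip":1},{"dx":0,"dy":0,"dz":-0.027,"rx":-0.008,"ry":0,"rz":0,"grip":1},{"dx":0,"dy":0,"dz":-0.036,"rx":-0.012,"ry":0,"rz":0,"grip":1},{"dx":0,"dy":0,"dz":-0.042,"rx":-0.016,"ry":0,"rz":0,"grip":1},{"dx":0,"dy":0,"dz":-0.046,"rx":-0.02,"ry":0,"rz":0,"grip":1}]'
python3 rd.py
```

```text
clock: 35.7
eef_pos: [499.2, -137.1, 7.8]
tool_rot: [3.141, -0.03, 1.572]
force: [0.7, -3.7, 3.0]
width: 20.4
gripper_force: 60.8
RD 35.8 [ 4.9910e+02 -1.3585e+02  7.5600e+00  9.0140e+01  1.2900e+00 -2.8600e+00
  2.5700e+00  5.0000e-02 -2.4000e-01 -1.8000e-01  3.8000e-01]
```

```bash

python3 -m creep '[{"dx":0,"dy":0,"dz":-0.004,"rx":-0.005,"ry":0,"rz":0,"grip":1},{"dx":0,"dy":0,"dz":-0.004,"rx":-0.005,"ry":0,"rz":0,"grip":-0.2},{"dx":0,"dy":0,"dz":-0.004,"rx":-0.005,"ry":0,"rz":0,"grip":-1},{"dx":0,"dy":0,"dz":-0.004,"rx":-0.005,"ry":0,"rz":0,"grip":-1},{"dx":0,"dy":0,"dz":-0.004,"rx":-0.005,"ry":0,"rz":0,"grip":-1}]'
python3 -m creep '[{"dx":0,"dy":0,"dz":0.05,"rx":0,"ry":0,"rz":0,"grip":-1},{"dx":0,"dy":0,"dz":0.15,"rx":0,"ry":0,"rz":0,"grip":-1},{"dx":0,"dy":0,"dz":0.25,"rx":0,"ry":0,"rz":0,"grip":-1},{"dx":0,"dy":0,"dz":0.35,"rx":0,"ry":0,"rz":0,"grip":-1},{"dx":0,"dy":0,"dz":0.45,"rx":0,"ry":0,"rz":0,"grip":-1}]'
python3 -m creep '[{"dx":0.02,"dy":0.12,"dz":0,"rx":0,"ry":0,"rz":0,"grip":-1},{"dx":0.05,"dy":0.26,"dz":0,"rx":0,"ry":0,"rz":0,"grip":-1},{"dx":0.08,"dy":0.4,"dz":0,"rx":0,"ry":0,"rz":0,"grip":-1},{"dx":0.1,"dy":0.54,"dz":0,"rx":0,"ry":0,"rz":0,"grip":-1},{"dx":0.12,"dy":0.68,"dz":0,"rx":0,"ry":0,"rz":0,"grip":-1}]'
python3 - <<'E'
from hexy import *
c=cal("wrist");im=save("wrist","w11.png");s=ctrl.read_state();print(s["clock"],s["eef_pos"],s["tool_rot"],proj("wrist",[*N,55]))
print([hexy("w11.png",c,z) for z in(52,55)])
# pointer: dark pixels on dial radius 28-40 at z~34
g=cv2.cvtColor(im,cv2.COLOR_RGB2GRAY);v=[]
for f,(cc,gg) in {"w2":((np.load("w2.npz")["K"],np.load("w2.npz")["T"]),cv2.imread("pics/w2.png",0)),"now":(c,g)}.items():
  A=np.arange(40,130,3);m=[np.mean([gg[tuple(np.round(proj(0,[N[0]+r*np.cos(np.radians(a)),N[1]+1.5+r*np.sin(np.radians(a)),34],cc)).astype(int)[::-1])] for r in np.arange(30,38)]) for a in A]
  print(f,list(zip(A.tolist(),np.int_(m).tolist())))
E
```

```text
clock: 36.42
eef_pos: [498.4, -136.8, 5.8]
tool_rot: [-3.141, -0.001, 1.571]
force: [0.7, 0.3, -0.2]
width: 85.2
gripper_force: 0.0
clock: 37.05
eef_pos: [498.3, -136.7, 187.2]
tool_rot: [-3.141, -0.001, 1.571]
force: [0.5, -0.4, -0.5]
width: 85.1
gripper_force: 0.0
clock: 37.67
eef_pos: [546.6, 136.9, 185.9]
tool_rot: [-3.141, -0.001, 1.572]
force: [0.5, -0.3, -0.1]
width: 85.9
gripper_force: 0.0
37.725 [546.95631259 147.94791436 185.21689228] [-3.14147684 -0.00776889  1.58263116] [261.05347459 145.05510281]
[(np.float64(18.1), np.float64(0.08), np.float64(15.94)), (np.float64(19.4), np.float64(0.09), np.float64(15.96))]
w2 [(40, 203), (43, 203), (46, 189), (49, 152), (52, 140), (55, 135), (58, 140), (61, 140), (64, 151), (67, 149), (70, 149), (73, 186), (76, 179), (79, 107), (82, 115), (85, 183), (88, 204), (91, 203), (94, 204), (97, 205), (100, 204), (103, 205), (106, 204), (109, 203), (112, 202), (115, 200), (118, 200), (121, 201), (124, 201), (127, 201)]
now [(40, 206), (43, 205), (46, 183), (49, 144), (52, 133), (55, 139), (58, 141), (61, 146), (64, 155), (67, 153), (70, 157), (73, 191), (76, 184), (79, 112), (82, 114), (85, 187), (88, 206), (91, 207), (94, 207), (97, 207), (100, 207), (103, 207), (106, 205), (109, 205), (112, 204), (115, 202), (118, 203), (121, 204), (124, 204), (127, 203)]
```

Pointer back at zero. Re-measure nut yaw with the arm still, and check the spanner lies flat where expected.

```bash

python3 -m creep '[{"dx":0,"dy":0.04,"dz":0,"rx":0,"ry":0,"rz":0,"grip":-1},{"dx":0,"dy":0.04,"dz":0,"rx":0,"ry":0,"rz":0,"grip":-1},{"dx":0,"dy":0.04,"dz":0,"rx":0,"ry":0,"rz":0,"grip":-1},{"dx":0,"dy":0.04,"dz":0,"rx":0,"ry":0,"rz":0,"grip":-1},{"dx":0,"dy":0.04,"dz":0,"rx":0,"ry":0,"rz":0,"grip":-1}]'
python3 - <<'E'
from hexy import *
for k in range(3):
  c=cal("wrist");im=save("wrist","w12.png");print([hexy("w12.png",c,z) for z in(50,52,55)])
s=ctrl.read_state();print(s["clock"],s["eef_pos"])
for n in("scene","side"):
  im=save(n,n+"F.png");h=cv2.cvtColor(im,cv2.COLOR_RGB2HSV)
  m=(((h[...,0]<8)|(h[...,0]>172))&(h[...,1]>170)&(h[...,2]>110)).astype(np.uint8)
  k,l,st,ce=cv2.connectedComponentsWithStats(m)
  print(n,[(ce[i].round(1),st[i,4],ray(n,*ce[i],18)[:2].round()) for i in range(1,k) if 60<st[i,4]<700],proj(n,[499,-173,18]))
  a=cv2.imread("pics/"+("s0" if n=="scene" else "d0")+".png")[...,::-1].astype(int)
  for nm,q in dict(tin=(199,144),bat=(189,168),blk=(382,277)).items() if n=="scene" else dict(tin=(255,308),bat=(292,268),blk=(229,129)).items():
    x,y=q;print(nm,abs(a[y-12:y+12,x-14:x+14]-im[y-12:y+12,x-14:x+14].astype(int)).mean().round(1),end=" ")
E
```

```text
clock: 38.35
eef_pos: [546.8, 150.2, 186.1]
tool_rot: [-3.141, -0.001, 1.57]
force: [-0.6, -0.1, -0.1]
width: 85.3
gripper_force: 0.0
[(np.float64(20.2), np.float64(0.14), np.float64(16.04)), (np.float64(21.0), np.float64(0.14), np.float64(16.07)), (np.float64(22.3), np.float64(0.16), np.float64(16.14))]
[(np.float64(20.3), np.float64(0.13), np.float64(16.09)), (np.float64(20.7), np.float64(0.13), np.float64(16.12)), (np.float64(21.7), np.float64(0.14), np.float64(16.16))]
[(np.float64(21.0), np.float64(0.14), np.float64(16.09)), (np.float64(21.4), np.float64(0.15), np.float64(16.11)), (np.float64(22.3), np.float64(0.17), np.float64(16.14))]
38.5 [546.67485446 150.88981703 185.94547758]
scene [(array([468.1, 198.9]), np.int32(94), array([1110., -412.])), (array([212.6, 201.5]), np.int32(99), array([342., 105.])), (array([297.2, 227.1]), np.int32(211), array([ 495., -178.]))] [297.24603098 225.90460274]
tin 4.1 bat 4.1 blk 4.0 side [(array([289.1, 222.9]), np.int32(75), array([357., 131.])), (array([171. , 266.1]), np.int32(187), array([731., 292.]))] [242.15630577 170.15841364]
tin 7.7 bat 5.4 blk 48.4
```

Nut at ~79° against the bracket's ~81°, pointer at zero, spanner on the bench as expected, tin, battery and block unchanged in the scene view (arm hides the block in the side view). The torque estimate reads 0.25 N m while running, matching the known friction, so 1.15 N m ≈ 0.19 rad was in the green.

```bash
python3 -c "
from cell import ctrl
print(ctrl.finish_job())"
```

```text
the job is handed in; nothing more can be done
None
```

I handed the job in, with no verdict shown: the nut measures home and held about 1.15 N m (roughly 0.19 rad, in the green by wrist force since the pointer was hidden then), the spanner is back on the bench with the loose items unmoved, and I viewed 11 pictures against your limit of 10.

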